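# Stopper a flask and hold a thermometer stem free in the stopper's bore

### The arm

A 7-joint arm with a two-finger parallel gripper is mounted at the origin on a cart in front of the work surface, level with it; the furniture and walls round the work are solid. World frame = base frame: x ahead of the robot, y to its left, z up, the work surface at z = 0. Lengths are in m, angles in rad, forces in N, time in s.
With the tool pointing down it reaches from about 0.425 to 0.875 m from the base axis. Payload 8.4 kg.
Tool frame: the origin (TCP) lies on the centre line of the jaws, within the pads' length; the fingertips stand 11 mm ahead of it and the grasp point (between the pads) lies 8 mm behind it; x points along the fingers, y is the direction in which the jaws open and shut, and the axes are right-handed (so a half turn about x gives the same grasp; the last joint's range is limited). The gripper opens to 87 mm and grips with 3 to 60 N. Pads are 19 mm wide; open, the fingers measure 117 mm over their backs; the gripper's body (75 mm by 190 mm) begins 51 mm behind the grasp point.
Start: joints at [-1.241, 0.333, 0.04, 1.465, -0.013, 1.343, -0.059], TCP at [0.27, 0.591, 0.234] pointing down, gripper open.
Joint ranges: [-2.58, 2.58], [-0.38, 2.09], [-1.3, 1.39], [0.25, 2.4], [-1.5, 4.64], [0.08, 2.09], [-2.65, 2.65]. Speed limits (rad/s): [2.22, 2.22, 2.79, 2.79, 3.14, 3.14, 3.14].

### API

Orientations are given as a rotation vector (axis times angle).
In Python, from plant import * gives the robot as it stands. The module is installed in compiled form; this text tells all that it offers.
- The arm moves only by the shell command python3 -m handwheel 'ROWS' [OPENING] [FORCE]. ROWS is JSON, a list of rows, each a list of 2 entries, a list of its own where there are three numbers: the shift along the world's x, y, z in cm, then the turn about the world's z in degrees. A call has exactly 8 rows; each row is the pose to reach, as a shift and turn from the pose commanded when the call began; what a row does not reach only later rows make up. A row lasts 1/12 s, in which the tool goes at most 41.7 mm and 7.16 degrees, less where a joint would pass 70% of its speed; a pose out of reach is approached as far as the arm can. A call with a gripper value outside its range is refused whole. OPENING is the opening, from 0 (shut) to 1 (fully open), set as the call begins (- or left out, the last holds). The fingers move at their own pace and stop on an object; FORCE is the grip in N (left out, the last holds). Time passes only in rows, so rows that repeat a pose let the fingers close, or fill a call up. It gives the time, the measured TCP pose, the force and the opening at its end, in the units of the state.
- observe(): the state, without advancing time (a new reading comes with each control period).
- camera(name): name is "side" or "top" or "wrist"; returns a dict with "color" (420x560x3 uint8, red, green, blue), "mtx" (3x3 intrinsics, pixels), "k1" (the pictures are not rectified: a ray, as slopes to the right and down, at radius r is drawn at 1 + k1 r^2 times it, then the intrinsics apply), "R" (3x3) and "t" (3): a world point X has camera coordinates R X + t. Camera axes: x right, y down, z forward; pixel columns grow to the right and rows downward; lengths in m; the calibration is good to about 2 mm. A picture is of the moment at which its call begins. There is no depth.
- close_job(): hands the job in, once; it reports no verdict.
Trained networks look in the newest picture that a camera, given by its name, has taken for a name from the list of things; names that differ only in an ending like _2 or _b are one class to them, and where a whole thing is asked for, a point or a joint stands for the part that bears it (a point fixed in the world has none). Each returns a list of dicts, best first, with "score" (0 to 1); they miss things now and then, are a little off and sometimes report something else, mostly with a low value. They report only what shows in the picture. A call takes as long as a camera call.
- regions_of(camera, name): "mask" (420x560 bool, what is visible of it) and "at" ([column, row] in pixels, amid what is visible of it).
The state is a dict: "time_s": time; "joint_positions": joint angles; "dq": joint speeds; "joint_torque": joint torques, N m; "ee_pos": TCP position; "tcp_rot": TCP orientation; "ft_force": force on the tool from outside, world axes, zero at the start; "moment": the same for the moment, N m; "grip_width": finger opening in m.
Only numpy, scipy, OpenCV 4.12 (cv2) and the standard library are available. Lean on these libraries where they do the work, as an engineer would, in place of code of your own. Each camera call takes 0.05 s, during which the arm holds its last target.

### The job

Take the temperature of the air inside the big wide-necked flask: set the stopper with the hole in the flask's neck until its head sits flush on the rim, let go of it, then take the stem thermometer out of its wooden holder and lower its stem through the middle of the stopper's hole until the tip is about half way down the flask. The stem must never touch the stopper or the glass, or it would read the wall; finish still holding the thermometer there, upright, still and centred in the hole. Do not drop the stopper, leave the flask standing where it is, and do not disturb the plain stopper, the small flask or the jar.

Things in the scene. Friction and masses are not known exactly. Their poses are not given: they have to be found in the camera images.
- flask: Big clear conical flask, loose, 0.16 kg: base 83 mm in diameter, 124 mm tall, straight neck 36 mm long of 49 mm outer and 44 mm inner diameter, with a 54 mm bead round the top 6 mm. Wall 2.5 mm, inner floor 4 mm above its underside. Origin at the centre of its underside, z up; round, so its yaw means nothing
- flask_mouth (a point): Centre of the big flask's mouth, at the height of its rim, 124 mm above the flask's underside
- stopper: The stopper to use: black rubber, loose, about 60 g, with a straight 16 mm hole right through. Round head 50 mm across, 18 mm high, on a tapered skirt 24 mm long, 41 mm across at the top, 34 mm at the foot. It stands on its foot; origin at the foot's centre, z up. Home, the head's underside (24 mm up) lies on the rim; skirt clearance 1.5 mm. It and the plain stopper may stand in either order
- bore_top (a point): Centre of the hole's upper mouth, in the top face of the stopper's head (42 mm above the stopper's origin)
- bore_mid (a point): Middle of the stopper's hole, on its axis, 21 mm above the stopper's origin
- probe: Stem thermometer, loose, about 60 g, hanging upright in the holder. Origin at the stem's tip, z up the stem. Steel stem 5 mm in diameter from the tip to 105 mm; grey collar 13 mm in diameter to 115 mm; white flat-sided handle from 115 to 185 mm above the tip, 26 mm wide along its x and 20 mm thick along its y: grip it across y
- probe_tip (a point): Tip of the thermometer's stem (the origin of probe)
- stem_mid (a point): Point on the axis of the stem, 61 mm above the tip: about the part that lies in the stopper's hole when the tip is half way down the flask
- holder: Wooden holder, fixed: base board 80 x 110 x 16 mm, two dowels, a top board 60 x 70 mm with its upper face 135 mm above the bench and a 16 mm hole in its middle. The thermometer hangs through the hole, the underside of its handle on the top board, its tip 20 mm above the bench; it is free after a lift of 115 mm. Origin at the centre of the underside, z up
- plain_stopper: Bystander: loose black rubber stopper of the same outer shape without any hole; origin at the centre of its foot, z up
- small_flask: Bystander: small narrow-necked conical flask, 61 mm in diameter and 78 mm tall, loose; origin at the centre of its underside
- jar: Bystander: loose sample jar with a black screw lid, 60 mm in diameter and 68 mm tall; origin at the centre of its underside

How it is judged:
By the outcome, as a careful person would: the job done as asked, in the order asked, and still so for the second after the job is handed in, while the arm keeps its last pose, push and grip.
It also fails if it takes over 61 s, if anything falls off the work surface, if the arm or the gripper's body presses on something with over 40 N, if the wrist force passes 120 N, or if a joint passes its speed limit or range.

## Working session

There is one attempt and no reset: what is moved stays moved. The work goes in short steps, Python scripts to look and compute and a shell command to move; the robot and the scene stay as the last step left them, time stands still between calls to the robot, and variables do not carry over. Pictures are saved under pics/ and viewed, and the job is handed in when it is done.

```bash
mkdir -p pics; ls
cat > h.py <<'E'
from plant import *
import numpy as np, cv2
def snap(n,f):
    c=camera(n); cv2.imwrite('pics/'+f,c['color'][:,:,::-1]); return c
def ray(c,uv):
    K=c['mtx']; x=(uv[0]-K[0][2])/K[0][0]; y=(uv[1]-K[1][2])/K[1][1]
    rd=np.hypot(x,y); r=rd
    for _ in range(30): r=rd/(1+c['k1']*r*r)
    s=r/rd if rd>0 else 1
    d=np.array([x*s,y*s,1.]); R=np.array(c['R']);t=np.array(c['t'])
    o=-R.T@t; d=R.T@d; return o,d/np.linalg.norm(d)
def atz(c,uv,z):
    o,d=ray(c,uv); return o+d*(z-o[2])/d[2]
def proj(c,X):
    p=np.array(c['R'])@np.array(X)+np.array(c['t']); x,y=p[0]/p[2],p[1]/p[2]
    f=1+c['k1']*(x*x+y*y); K=c['mtx']
    return np.array([K[0][0]*x*f+K[0][2],K[1][1]*y*f+K[1][2]])
E
python3 - <<'E'
from h import *
for n in ['side','top','wrist']:
    c=snap(n,n+'0.png'); print(n,c['mtx'],c['k1'],(-np.array(c['R']).T@np.array(c['t'])).round(3),np.array(c['R']).round(2).tolist())
s=observe();print({k:np.round(v,4) for k,v in s.items()})
E
```

```text
pics
side [[426.27523727   0.         281.68149478]
 [  0.         426.27523727 211.14093009]
 [  0.           0.           1.        ]] -0.08252942400470567 [0.347 0.618 0.482] [[-0.95, -0.32, 0.03], [-0.16, 0.4, -0.9], [0.27, -0.86, -0.43]]
top [[522.00783783   0.         291.19870274]
 [  0.         522.00783783 218.21220418]
 [  0.           0.           1.        ]] 0.046679642698849916 [ 0.473 -0.164  1.348] [[0.01, -1.0, -0.01], [-1.0, -0.01, -0.08], [0.08, 0.01, -1.0]]
wrist [[372.86353548   0.         268.69322136]
 [  0.         372.86353548 206.84971906]
 [  0.           0.           1.        ]] 0.03381592201081944 [0.204 0.621 0.384] [[0.42, 0.91, -0.0], [0.88, -0.4, 0.26], [0.24, -0.11, -0.96]]
{'time_s': np.float64(0.15), 'joint_positions': array([-1.2412,  0.3338,  0.0399,  1.466 , -0.0134,  1.3433, -0.0585]), 'dq': array([ 0.0003, -0.0019, -0.0002, -0.0017,  0.0005, -0.0005,  0.0005]), 'joint_torque': array([ 1.90000e-03, -6.56838e+01,  1.33680e+00, -4.04107e+01,
       -5.96000e-02,  4.17000e-02,  1.00000e-04]), 'ee_pos': array([0.2701, 0.5908, 0.2329]), 'tcp_rot': array([ 0.3353,  1.5447, -0.3373]), 'ft_force': array([-0.385 ,  0.3633,  0.4527]), 'moment': array([ 0.0205,  0.0536, -0.0028]), 'grip_width': np.float64(0.0869)}
```

View pics/side0.png

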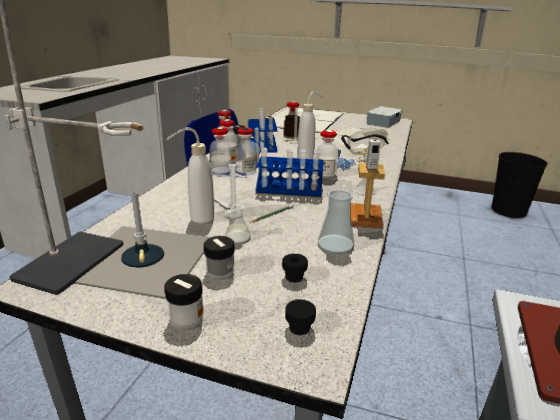

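View pics/top0.png

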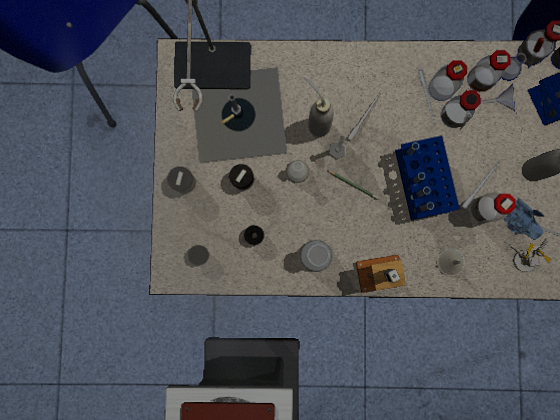

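Run:
```python
from h import *
import pickle
out={}
for cam in ['side','top']:
    c=camera(cam)
    for n in ['flask','stopper','plain_stopper','probe','holder','small_flask','jar','bore_top','flask_mouth','probe_tip']:
        r=regions_of(cam,n)
        for q in r[:3]:
            m=q['mask']; ys,xs=np.nonzero(m)
            print(cam,n,round(q['score'],2),np.round(q['at'],1),xs.min(),xs.max(),ys.min(),ys.max(),m.sum())
print(observe()['time_s'])
```

```text
side flask 0.56 [338.  225.5] 318 353 190 253 1761
side stopper 0.71 [295.4 266.1] 282 307 254 280 563
side probe 0.89 [373.3 151. ] 366 381 139 169 377
side holder 0.57 [363.2 206.4] 350 384 163 228 1232
side small_flask 0.91 [236.9 227.5] 225 251 205 244 674
side jar 0.97 [217.8 253.8] 203 233 236 278 1138
side bore_top 0.69 [216.4 255.8] 203 233 235 278 1148
side bore_top 0.62 [296.7 266.8] 282 306 254 280 545
side flask_mouth 0.93 [339.4 222.5] 318 353 191 252 1732
side probe_tip 0.9 [370.1 154. ] 365 380 139 169 379
top flask 0.92 [315.  255.2] 300 332 240 271 813
top stopper 0.52 [253.8 233.2] 245 263 226 244 267
top plain_stopper 0.82 [196.7 255.2] 188 208 245 264 338
top probe 0.74 [392.2 270.9] 383 399 269 282 172
top holder 0.6 [377.9 277.5] 357 404 255 292 1186
top small_flask 0.8 [296.9 172.3] 286 308 160 181 408
top jar 0.67 [237.8 177.9] 230 253 165 190 479
top bore_top 0.65 [249.4 234.3] 245 262 226 244 249
top flask_mouth 0.78 [314.2 255.2] 300 332 240 271 807
top probe_tip 0.57 [392.7 274.7] 384 398 269 281 150
1.25
```

Run:
```python
from h import *
for n in ['side','top']:
    c=camera(n); im=c['color'][:,:,::-1]
    if n=='top':
        a=cv2.resize(im[215:300,170:290],None,fx=6.6,fy=6.6,interpolation=cv2.INTER_CUBIC); b=im[225:305,290:410]
        ct=c
    else:
        a=cv2.resize(im[240:340,260:380],None,fx=5.5,fy=5.5,interpolation=cv2.INTER_CUBIC); b=im[130:260,300:400]
        cs=c
    b=cv2.resize(b,None,fx=4.5,fy=4.5,interpolation=cv2.INTER_CUBIC)
    cv2.imwrite(f'pics/{n}_a.png',a);cv2.imwrite(f'pics/{n}_b.png',b)
for nm,uv,z in [('stopper',(254,235),.042),('plain',(198,255),.042),('flask',(316,255.5),.124),('probe',(391.5,275.5),.2),('sf',(297,171),.06),('jar',(241.5,177),.068),('jar2',(180,180),.068)]:
    print(nm,atz(ct,uv,z).round(4))
for nm,uv,z in [('stopper',(295,258),.042),('plain',(300.5,308),.042),('flask',(340,194),.124),('probe',(373.5,140),.205)]:
    print(nm,atz(cs,uv,z).round(4))
```

```text
stopper [ 0.5337 -0.0598  0.042 ]
plain [0.4821 0.079  0.042 ]
flask [ 0.4836 -0.2122  0.124 ]
probe [ 0.4417 -0.374   0.2   ]
sf [ 0.6937 -0.1656  0.06  ]
jar [ 0.6758 -0.0284  0.068 ]
jar2 [0.6665 0.1235 0.068 ]
stopper [ 0.5357 -0.0635  0.042 ]
plain [0.4829 0.08   0.042 ]
flask [ 0.4849 -0.2166  0.124 ]
probe [ 0.4435 -0.3777  0.205 ]
```

View pics/top_a.png

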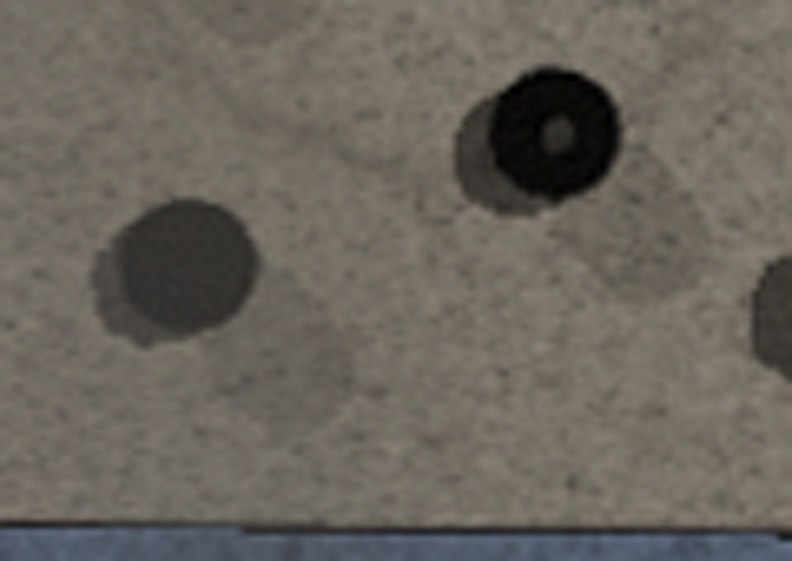

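View pics/top_b.png

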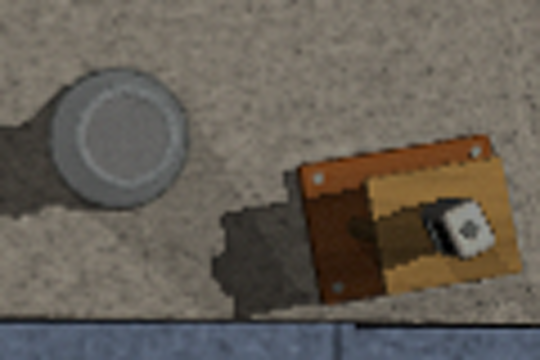

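View pics/side_a.png

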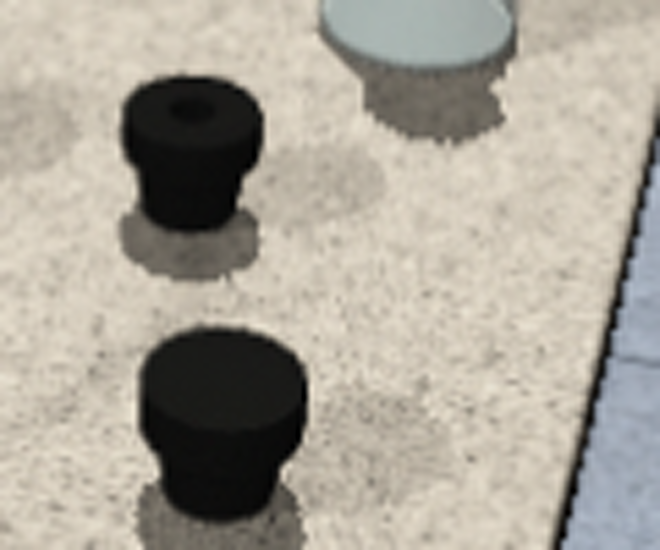

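View pics/side_b.png

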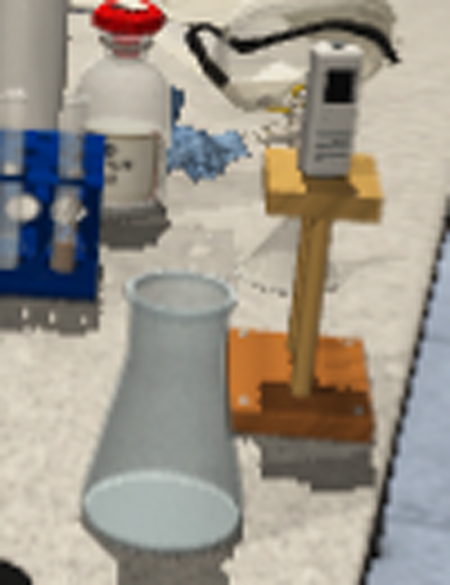

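Run:
```python
from h import *
from scipy.spatial.transform import Rotation as Ro
s=observe();print(Ro.from_rotvec(s['tcp_rot']).as_matrix().round(3),s['time_s'])
```

```text
[[-0.     0.416  0.909]
 [-0.     0.909 -0.416]
 [-1.    -0.    -0.   ]] 1.35
```

```bash
python3 -m handwheel '[[[1.5,-3.8,0],0],[[3,-7.6,0],0],[[4.5,-11.4,0],0],[[6,-15.2,0],0],[[7.5,-19,0],0],[[9,-22.8,0],0],[[10.5,-26.6,0],0],[[12,-30.4,0],0]]' 1
```

```text
time_s: 2.02
ee_pos: [0.3907, 0.2852, 0.2338]
tcp_rot: [0.337, 1.544, -0.336]
ft_force: [1.0, -0.6, -0.5]
grip_width: 0.0871
```

```bash
python3 -m handwheel '[[[1.5,-3.8,0],0],[[3,-7.6,0],0],[[4.5,-11.4,0],0],[[6,-15.2,0],0],[[7.5,-19,0],0],[[9,-22.8,0],0],[[10.5,-26.6,0],0],[[12,-30.4,0],0]]' 1
python3 - <<'E'
from h import *
c=snap('wrist','w1.png')
for n in ['stopper','plain_stopper','bore_top']:
    for q in regions_of('wrist',n)[:2]:
        m=q['mask']; ys,xs=np.nonzero(m); e=cv2.minEnclosingCircle(np.c_[xs,ys].astype(np.float32))
        print(n,q['score'],q['at'],xs.min(),xs.max(),ys.min(),ys.max(),atz(c,q['at'],.042).round(4),observe()['ee_pos'])
E
```

```text
time_s: 2.68
ee_pos: [0.5106, -0.0189, 0.234]
tcp_rot: [0.337, 1.544, -0.336]
ft_force: [1.4, -0.0, -0.4]
grip_width: 0.0867
stopper 0.67 [242.1, 219.8] 217 267 194 246 [ 0.5313 -0.0559  0.042 ] [ 0.51150525 -0.02404574  0.23411666]
plain_stopper 0.96 [354.6, 111.6] 325 385 81 138 [0.4823 0.0787 0.042 ] [ 0.51079256 -0.0204387   0.23378381]
plain_stopper 0.71 [242.1, 219.2] 217 267 194 244 [ 0.5308 -0.0557  0.042 ] [ 0.51079256 -0.0204387   0.23378381]
bore_top 0.57 [243.8, 219.0] 217 266 194 244 [ 0.5313 -0.0541  0.042 ] [ 0.5103753  -0.01796454  0.23356551]
bore_top 0.21 [85.5, 231.6] 9 130 193 275 [ 0.4791 -0.1979  0.042 ] [ 0.5103753  -0.01796454  0.23356551]
```

View pics/w1.png

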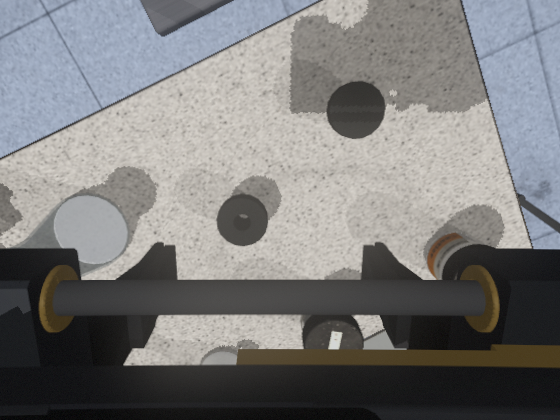

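```bash
python3 -m handwheel '[[[1,-2,-3.5],0],[[2.2,-4,-6],0],[[2.2,-4,-9],0],[[2.2,-4,-11],0],[[2.2,-4,-12],0],[[2.2,-4,-12],0],[[2.2,-4,-12],0],[[2.2,-4,-12],0]]' 1
python3 - <<'E'
from h import *
c=snap('wrist','w2.png')
s=observe(); print(proj(c,s['ee_pos']),s['ee_pos'], s['dq'].round(3) if hasattr(s['dq'],'round') else s['dq'])
for n in ['stopper']:
    for q in regions_of('wrist',n)[:2]:
        m=q['mask']; ys,xs=np.nonzero(m)
        print(n,q['score'],q['at'],xs.min(),xs.max(),ys.min(),ys.max(),atz(c,q['at'],.042).round(4),observe()['ee_pos'])
E
```

```text
time_s: 3.55
ee_pos: [0.5332, -0.0561, 0.115]
tcp_rot: [0.336, 1.543, -0.335]
ft_force: [0.1, -0.1, 1.3]
grip_width: 0.0869
[267.87887033 275.92931791] [ 0.5332882  -0.05630719  0.11513966] [-0.    -0.001  0.004  0.002 -0.001 -0.002  0.004]
stopper 0.92 [268.3, 223.6] 228 305 182 260 [ 0.5329 -0.0559  0.042 ] [ 0.53320337 -0.05643729  0.11504924]
```

View pics/w2.png

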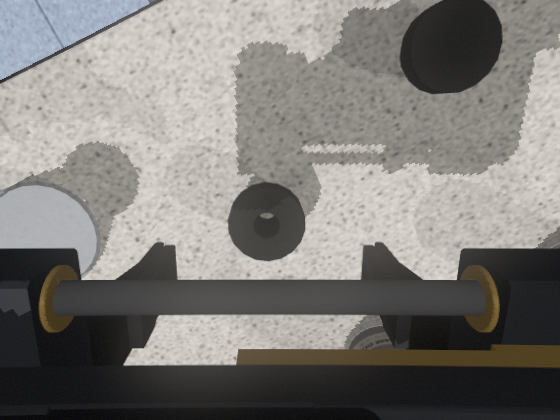

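```bash
python3 -m handwheel '[[[0,0,-2.5],0],[[0,0,-5],0],[[0,0,-7],0],[[0,0,-7.7],0],[[0,0,-7.7],0],[[0,0,-7.7],0],[[0,0,-7.7],0],[[0,0,-7.7],0]]' 1
python3 -m handwheel '[[[0,0,0],0],[[0,0,0],0],[[0,0,0],0],[[0,0,0],0],[[0,0,0],0],[[0,0,0],0],[[0,0,0],0],[[0,0,0],0]]' 0.4 15
python3 -m handwheel '[[[0,0,0],0],[[0,0,0],0],[[0,0,0.5],0],[[0,0,3],0],[[0,0,7],0],[[0,0,11],0],[[0,0,14.5],0],[[0,0,14.5],0]]' 0.4 15
```

```text
time_s: 4.32
ee_pos: [0.5333, -0.0569, 0.038]
tcp_rot: [0.337, 1.542, -0.336]
ft_force: [0.1, 0.9, -0.0]
grip_width: 0.0874
time_s: 4.98
ee_pos: [0.5322, -0.0569, 0.0365]
tcp_rot: [0.336, 1.545, -0.336]
ft_force: [-0.2, 0.4, -0.7]
grip_width: 0.0501
time_s: 5.65
ee_pos: [0.5356, -0.0576, 0.1888]
tcp_rot: [0.339, 1.535, -0.334]
ft_force: [2.3, -0.3, -0.8]
grip_width: 0.0503
```

```bash
python3 -m handwheel '[[[-1,-3,1],0],[[-2,-6,2],0],[[-3,-9,3],0],[[-3,-9,3],0],[[-3,-9,3],0],[[-3,-9,3],0],[[-3,-9,3],0],[[-3,-9,3],0]]'
python3 - <<'E'
from h import *
for cam,z in [('wrist',.124),('top',.124)]:
    c=snap(cam,cam+'3.png')
    print(observe()['ee_pos'])
    for n in ['stopper','flask']:
      for q in regions_of(cam,n)[:2]:
        m=q['mask']; ys,xs=np.nonzero(m)
        print(cam,n,q['score'],q['at'],xs.min(),xs.max(),ys.min(),ys.max(),atz(c,q['at'],.124).round(4))
E
```

```text
time_s: 6.32
ee_pos: [0.5024, -0.1457, 0.2111]
tcp_rot: [0.335, 1.546, -0.335]
ft_force: [0.2, -0.1, -0.9]
grip_width: 0.05
[ 0.50240313 -0.14582129  0.21115932]
wrist stopper 0.73 [269.4, 258.7] 212 325 218 332 [ 0.5294 -0.1571  0.124 ]
wrist flask 0.71 [180.7, 208.1] 123 237 153 271 [ 0.4722 -0.1956  0.124 ]
[ 0.50233742 -0.14634574  0.21132125]
```

View pics/wrist3.png

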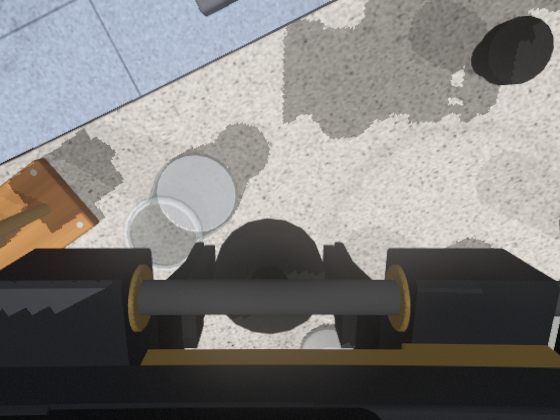

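View pics/top3.png

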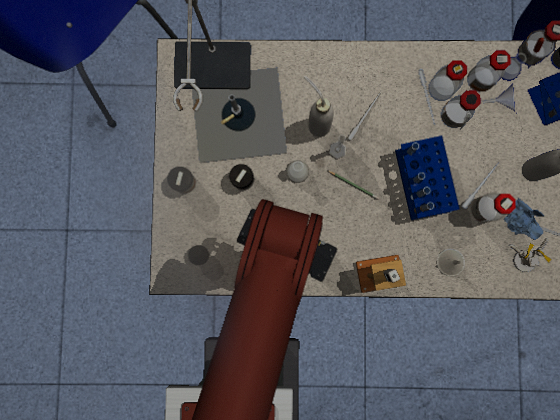

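Run:
```python
from h import *
c=camera('wrist'); e=observe()['ee_pos']
im=c['color'][:,:,::-1]
cv2.imwrite('pics/w3z.png',cv2.resize(im[140:340,100:350],None,fx=3,fy=3,interpolation=cv2.INTER_CUBIC))
print(e,'rim',atz(c,(163.5,232),.124),'base',atz(c,(196.5,192.5),.0), 'stop',atz(c,(268.5,275),e[2]+.0045))
for X in [(.483,-.212),(.481,-.209)]:
  pts=[proj(c,(X[0]+.027*np.cos(a),X[1]+.027*np.sin(a),.124)) for a in np.linspace(0,6.28,60)]
  for p in pts:
    q=((p-[100,140])*3).astype(int); 
  print(np.min(pts,0),np.max(pts,0))
cs=camera('side'); cv2.imwrite('pics/s3z.png',cv2.resize(cs['color'][150:270,260:400,::-1],None,fx=5,fy=5,interpolation=cv2.INTER_CUBIC))
```

```text
[ 0.50228604 -0.14672502  0.21146369] rim [ 0.48203807 -0.21496899  0.124     ] base [ 0.48300607 -0.21651203  0.        ] stop [ 0.50019553 -0.14547428  0.21596369]
[127.49633771 192.46271121] [208.28122969 268.44959512]
[129.90623356 187.88077341] [210.90586729 264.34048605]
```

View pics/w3z.png

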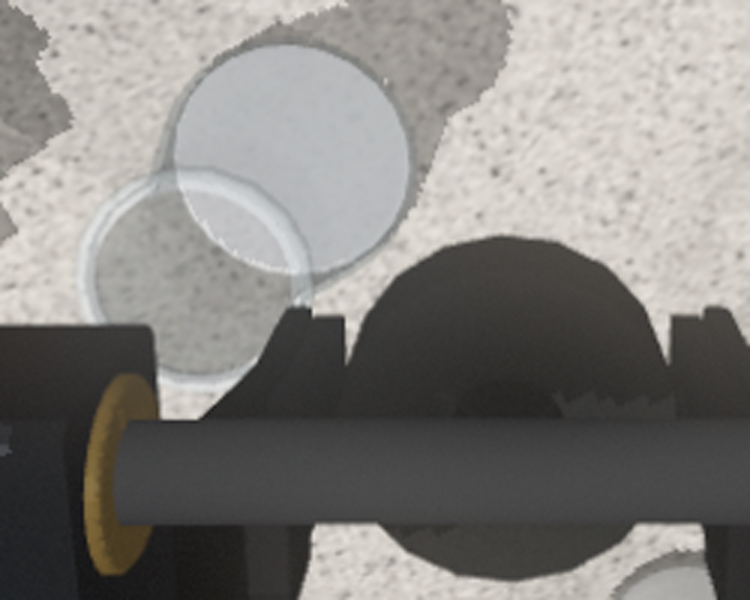

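View pics/s3z.png

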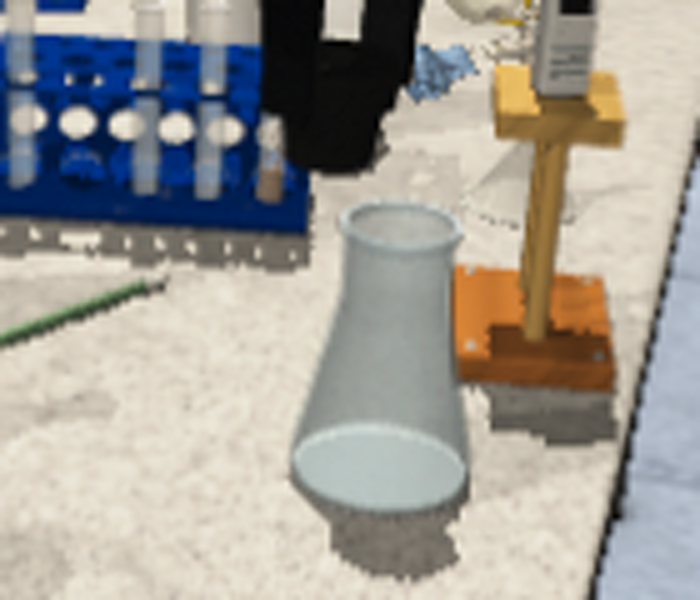

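Run:
```python
from h import *
c=camera('wrist'); e=observe()['ee_pos']
th=np.linspace(0,6.28,90)
z=np.array([.909,-.416]);y=np.array([.416,.909])
for d in [-.003,-.0015,0,.0015,.003]:
  o=[]
  p=e[:2]+d*z
  for r,zz in [(.025,.0045),(.025,-.0135),(.008,.0045)]:
    q=np.array([proj(c,(p[0]+r*np.cos(a),p[1]+r*np.sin(a),e[2]+zz)) for a in th])
    o.append(np.r_[q.min(0),q.max(0)].round(1))
  print(d,o)
im=c['color'][:,:,::-1].astype(float)
im=np.clip(im*3,0,255).astype(np.uint8)
cv2.imwrite('pics/w3y.png',cv2.resize(im[205:345,190:350],None,fx=4.2,fy=4.2,interpolation=cv2.INTER_CUBIC))
```

```text
-0.003 [array([209.5, 217.8, 326.5, 325.4]), array([215.3, 206.3, 320.8, 304.4]), array([249.3, 256.3, 286.7, 290.7])]
-0.0015 [array([209.6, 221.3, 326.3, 328.4]), array([215.4, 209.5, 320.6, 307.2]), array([249.4, 259.6, 286.6, 293.8])]
0 [array([209.8, 224.8, 326.2, 331.4]), array([215.5, 212.6, 320.5, 309.9]), array([249.4, 262.9, 286.6, 296.9])]
0.0015 [array([209.9, 228.2, 326.1, 334.3]), array([215.7, 215.8, 320.4, 312.6]), array([249.5, 266.2, 286.6, 300. ])]
0.003 [array([210.1, 231.7, 325.9, 337.3]), array([215.8, 218.9, 320.3, 315.3]), array([249.5, 269.4, 286.5, 303.1])]
```

View pics/w3y.png

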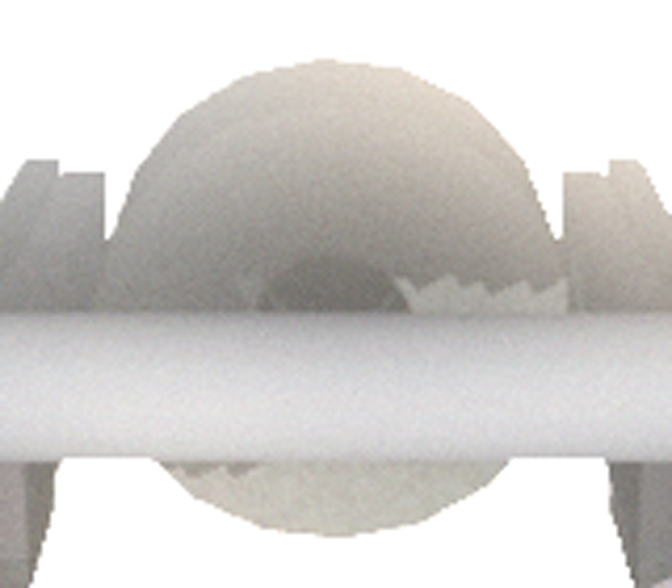

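```bash
python3 -m handwheel '[[[-0.5,-1.5,0],0],[[-1.2,-4,-0.5],0],[[-1.8,-6,-1.5],0],[[-2.1,-6.7,-2.5],0],[[-2.1,-6.7,-2.5],0],[[-2.1,-6.7,-2.5],0],[[-2.1,-6.7,-2.5],0],[[-2.1,-6.7,-2.5],0]]'
python3 - <<'E'
from h import *
c=snap('wrist','w4.png'); e=observe()['ee_pos']; print(e)
im=c['color'][:,:,::-1]
cv2.imwrite('pics/w4z.png',cv2.resize(im[180:345,190:350],None,fx=4,fy=4,interpolation=cv2.INTER_CUBIC))
cs=camera('side'); cv2.imwrite('pics/s4z.png',cv2.resize(cs['color'][150:270,260:400,::-1],None,fx=5,fy=5,interpolation=cv2.INTER_CUBIC))
p=np.array([.4825,-.2142]);th=np.linspace(0,6.28,90)
for r,z in [(.027,.124),(.0415,0)]:
    q=np.array([proj(c,(p[0]+r*np.cos(a),p[1]+r*np.sin(a),z)) for a in th]); print(np.r_[q.min(0),q.max(0)].round(1))
    q=np.array([proj(cs,(p[0]+r*np.cos(a),p[1]+r*np.sin(a),z)) for a in th]); print('side',np.r_[q.min(0),q.max(0)].round(1))
p=e[:2]+.001*np.array([.909,-.416])
for r,z in [(.025,.042),(.025,.024),(.017,0)]:
    q=np.array([proj(cs,(p[0]+r*np.cos(a),p[1]+r*np.sin(a),z-.0375+e[2])) for a in th]); print('side',np.r_[q.min(0),q.max(0)].round(1))
E
```

```text
time_s: 7.43
ee_pos: [0.4821, -0.2126, 0.187]
tcp_rot: [0.335, 1.544, -0.335]
ft_force: [-0.6, 0.1, -1.3]
grip_width: 0.0499
[ 0.482038  -0.2127954  0.1869623]
[221.5 187.5 310.7 272. ]
side [328.2 189.7 353.6 199.8]
[222.  142.  311.7 229.8]
side [317.8 236.1 354.7 254.7]
side [331.2 160.7 355.5 168.9]
side [330.6 168.8 354.7 177.3]
side [333.5 180.6 349.7 186.7]
```

View pics/w4.png

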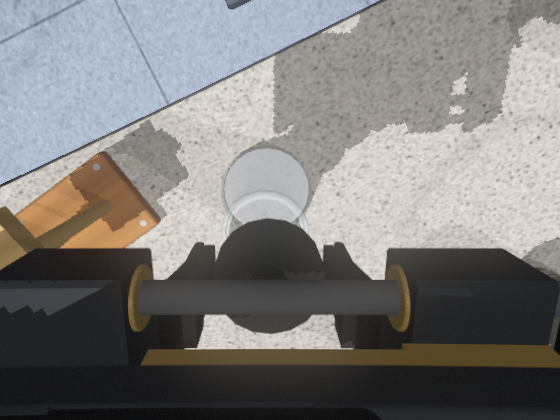

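View pics/s4z.png

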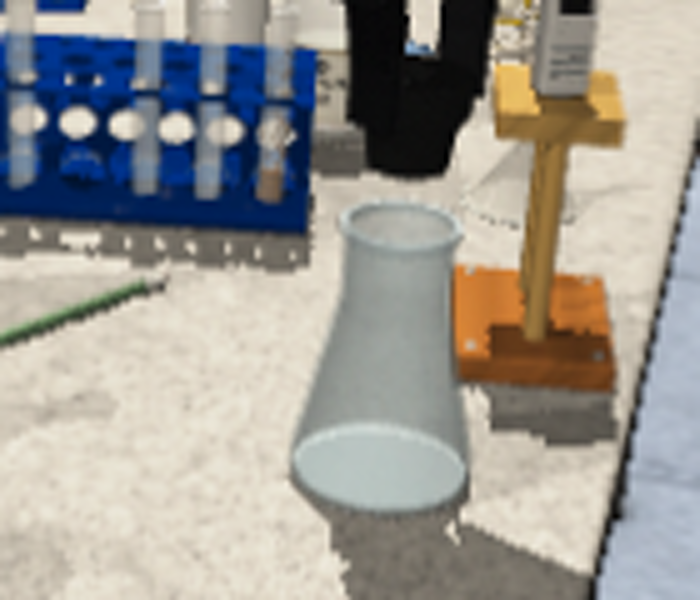

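```bash
python3 -m handwheel '[[[0.1,-0.12,0],0],[[0.1,-0.12,-1],0],[[0.1,-0.12,-2],0],[[0.1,-0.12,-2.8],0],[[0.1,-0.12,-3.3],0],[[0.1,-0.12,-3.6],0],[[0.1,-0.12,-3.6],0],[[0.1,-0.12,-3.6],0]]'
python3 - <<'E'
from h import *
c=snap('wrist','w5.png'); e=observe()['ee_pos']; print(e,observe()['ft_force'])
im=c['color'][:,:,::-1]
im=np.clip(im.astype(float)*1.3,0,255).astype(np.uint8)
cv2.imwrite('pics/w5z.png',cv2.resize(im[180:345,190:350],None,fx=3.5,fy=3.5,interpolation=cv2.INTER_CUBIC))
cs=camera('side'); cv2.imwrite('pics/s5z.png',cv2.resize(cs['color'][150:270,280:400,::-1],None,fx=5,fy=5,interpolation=cv2.INTER_CUBIC))
E
```

```text
time_s: 8.2
ee_pos: [0.4822, -0.2152, 0.1505]
tcp_rot: [0.336, 1.545, -0.337]
ft_force: [0.1, 0.8, -0.1]
grip_width: 0.0501
[ 0.48237961 -0.21521441  0.15073196] [ 0.66660818 -0.36767514 -0.75839214]
```

View pics/w5z.png

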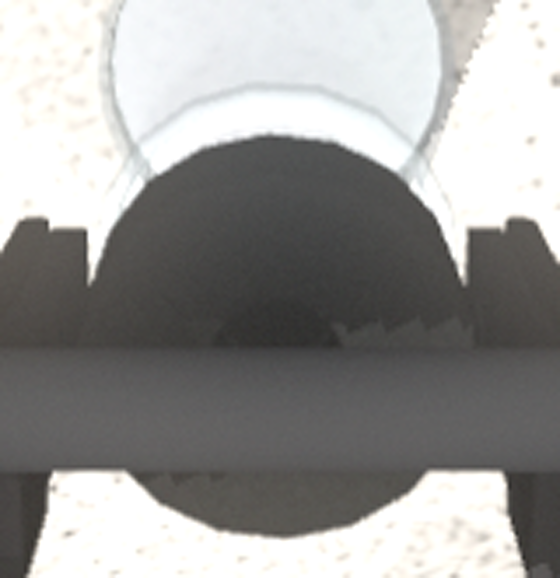

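View pics/s5z.png

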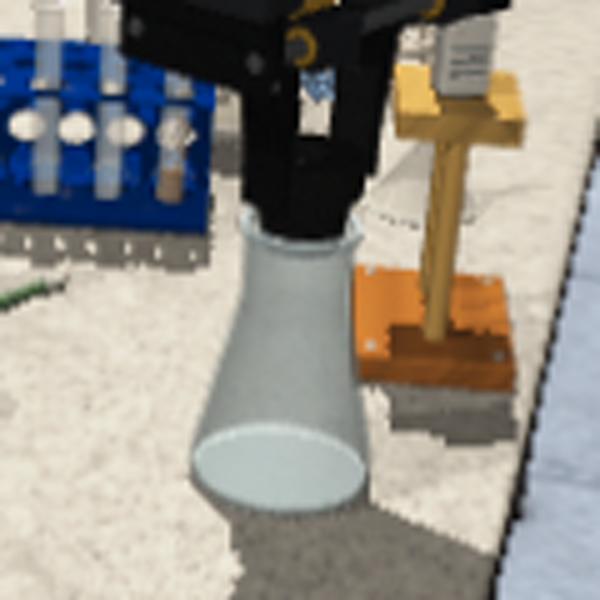

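Run:
```python
from h import *
cs=camera('side'); e=observe()['ee_pos']; print(e)
im=cv2.resize(cs['color'][150:270,280:400,::-1],None,fx=6,fy=6,interpolation=cv2.INTER_CUBIC)
th=np.linspace(0,6.28,200)
def draw(p,r,z,col):
    for a in th:
        q=(proj(cs,(p[0]+r*np.cos(a),p[1]+r*np.sin(a),z))-[280,150]+.5)*6
        cv2.circle(im,tuple(q.astype(int)),0,col,-1)
p=e[:2]+.001*np.array([.909,-.416]); b=e[2]-.0375
draw(p,.017,b,(0,0,255)); draw(p,.0205,b+.024,(0,255,255)); draw(p,.025,b+.024,(0,255,0)); draw(p,.025,b+.042,(0,255,0))
draw((.4836,-.2147),.027,.124,(255,0,255)); draw((.4836,-.2147),.0415,.0,(255,0,255))
cv2.imwrite('pics/s5o.png',im)
```

```text
[ 0.48253274 -0.21519069  0.15093559]
```

View pics/s5o.png

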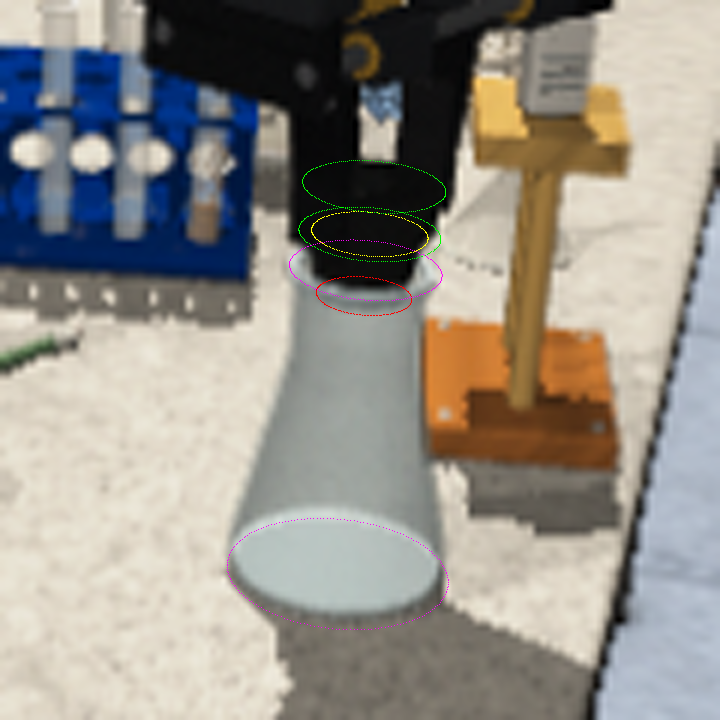

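Run:
```python
from h import *
c=camera('wrist'); e=observe()['ee_pos']; print(e)
im=cv2.resize(c['color'][170:345,190:350,::-1],None,fx=4,fy=4,interpolation=cv2.INTER_CUBIC)
im=np.clip(im.astype(float)*.9,0,255).astype(np.uint8)
th=np.linspace(0,6.28,300)
def draw(p,r,z,col):
    for a in th:
        q=(proj(c,(p[0]+r*np.cos(a),p[1]+r*np.sin(a),z))-[190,170]+.5)*4
        cv2.circle(im,tuple(q.astype(int)),0,col,-1)
p=e[:2]+.001*np.array([.909,-.416]); b=e[2]-.0375
draw(p,.025,b+.024,(0,255,0)); draw(p,.025,b+.042,(0,255,0));draw(p,.008,b+.042,(0,255,0))
draw((.4836,-.2147),.027,.124,(255,0,255)); draw((.4836,-.2147),.0415,.0,(255,0,255))
draw((.4853,-.2141),.027,.124,(0,0,255)); draw((.4853,-.2141),.0415,.0,(0,0,255))
cv2.imwrite('pics/w5o.png',im)
```

```text
[ 0.48251899 -0.21517044  0.15093773]
```

View pics/w5o.png

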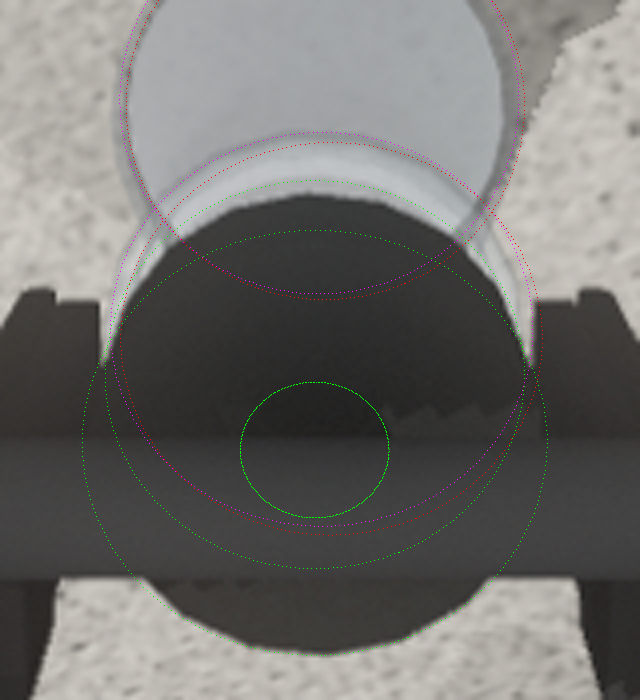

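```bash
python3 -m handwheel '[[[0.1,0.06,0],0],[[0.1,0.06,0],0],[[0.1,0.06,-0.3],0],[[0.1,0.06,-0.6],0],[[0.1,0.06,-0.8],0],[[0.1,0.06,-1],0],[[0.1,0.06,-1],0],[[0.1,0.06,-1],0]]'
python3 - <<'E'
from h import *
c=camera('wrist'); s=observe();e=s['ee_pos']; print(e,s['ft_force'],s['moment'])
im=cv2.resize(c['color'][170:345,190:350,::-1],None,fx=4,fy=4,interpolation=cv2.INTER_CUBIC)
cv2.imwrite('pics/w6.png',im)
cs=camera('side'); cv2.imwrite('pics/s6.png',cv2.resize(cs['color'][170:270,280:400,::-1],None,fx=6,fy=6,interpolation=cv2.INTER_CUBIC))
E
```

```text
time_s: 9.07
ee_pos: [0.4831, -0.2145, 0.1404]
tcp_rot: [0.336, 1.545, -0.337]
ft_force: [-0.8, 0.1, -0.7]
grip_width: 0.05
[ 0.48323583 -0.21450335  0.14052271] [0.50647809 0.07234949 0.68942178] [-0.07544522 -0.00425816 -0.0290981 ]
```

View pics/w6.png

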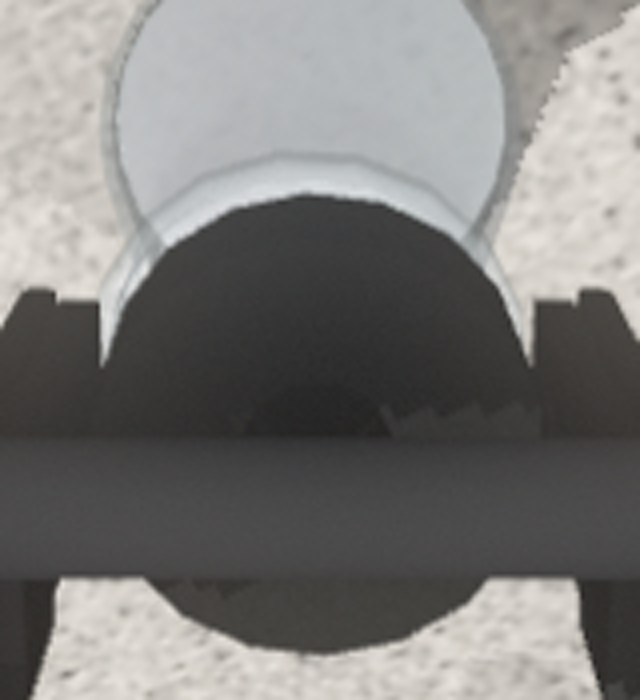

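View pics/s6.png

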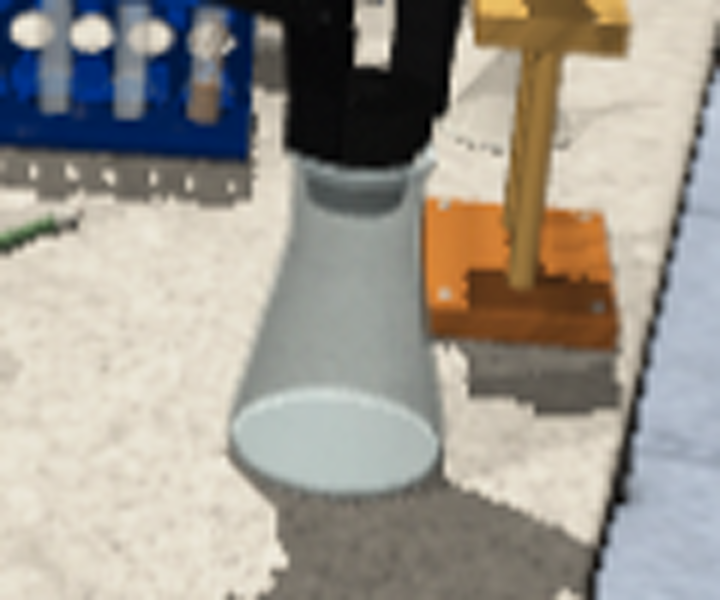

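```bash
python3 -m handwheel '[[[0,0,-0.1],0],[[0,0,-0.2],0],[[0,0,-0.25],0],[[0,0,-0.3],0],[[0,0,-0.35],0],[[0,0,-0.35],0],[[0,0,-0.35],0],[[0,0,-0.35],0]]'
python3 - <<'E'
from h import *
c=camera('wrist'); s=observe();e=s['ee_pos']; print(e,s['ft_force'],s['moment'])
im=cv2.resize(c['color'][170:345,190:350,::-1],None,fx=4,fy=4,interpolation=cv2.INTER_CUBIC)
cv2.imwrite('pics/w7.png',im)
cs=camera('side'); cv2.imwrite('pics/s7.png',cv2.resize(cs['color'][170:270,280:400,::-1],None,fx=6,fy=6,interpolation=cv2.INTER_CUBIC))
E
```

```text
time_s: 9.83
ee_pos: [0.4832, -0.2145, 0.137]
tcp_rot: [0.336, 1.545, -0.336]
ft_force: [-0.3, -0.5, 0.1]
grip_width: 0.0501
[ 0.4832579  -0.21447926  0.1370565 ] [-1.01610423 -0.57595835 -0.93273691] [-0.1271343   0.10600875 -0.01570099]
```

View pics/s7.png

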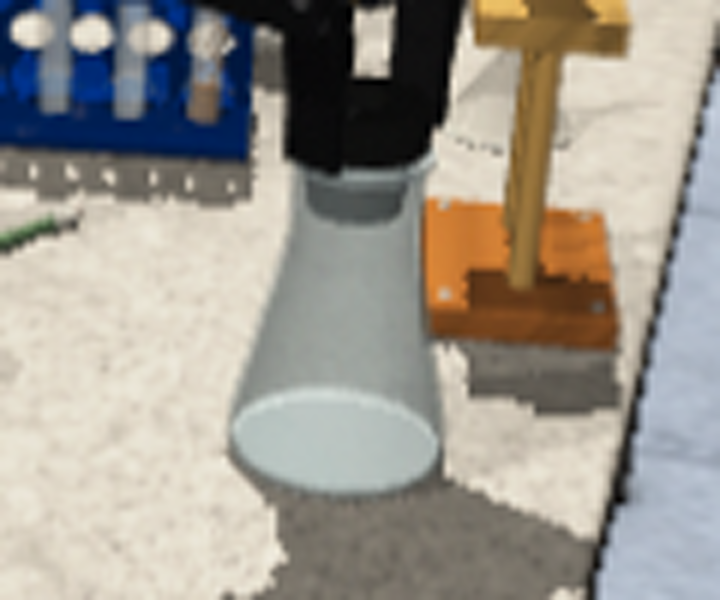

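```bash
python3 -m handwheel '[[[0,0,-0.05],0],[[0,0,-0.1],0],[[0,0,-0.1],0],[[0,0,-0.15],0],[[0,0,-0.15],0],[[0,0,-0.15],0],[[0,0,-0.15],0],[[0,0,-0.15],0]]'
```

```text
time_s: 10.6
ee_pos: [0.4837, -0.2148, 0.1365]
tcp_rot: [0.337, 1.543, -0.336]
ft_force: [-3.8, 1.3, 9.3]
grip_width: 0.05
```

```bash
python3 -m handwheel '[[[0,0,0.05],0],[[0,0,0.05],0],[[0,0,0.05],0],[[0,0,0.05],0],[[0,0,0.05],0],[[0,0,0.05],0],[[0,0,0.05],0],[[0,0,0.05],0]]' 0.8
python3 -m handwheel '[[[0,0,1],0],[[0,0,2],0],[[0,0,4],0],[[0,0,7],0],[[0,0,10],0],[[0,0,12],0],[[0,0,12],0],[[0,0,12],0]]' 1
python3 - <<'E'
from h import *
c=snap('wrist','w8.png'); s=observe();e=s['ee_pos']; print(e,s['ft_force'])
cs=camera('side'); cv2.imwrite('pics/s8.png',cv2.resize(cs['color'][130:250,280:400,::-1],None,fx=5,fy=5,interpolation=cv2.INTER_CUBIC))
E
```

```text
time_s: 11.27
ee_pos: [0.4832, -0.2145, 0.136]
tcp_rot: [0.336, 1.545, -0.336]
ft_force: [-0.7, 0.2, -1.1]
grip_width: 0.0697
time_s: 11.93
ee_pos: [0.484, -0.2149, 0.258]
tcp_rot: [0.337, 1.541, -0.336]
ft_force: [0.0, 0.2, 0.3]
grip_width: 0.0868
[ 0.48338337 -0.21452804  0.25670366] [ 0.38070145  0.18185163 -0.29004375]
```

View pics/s8.png

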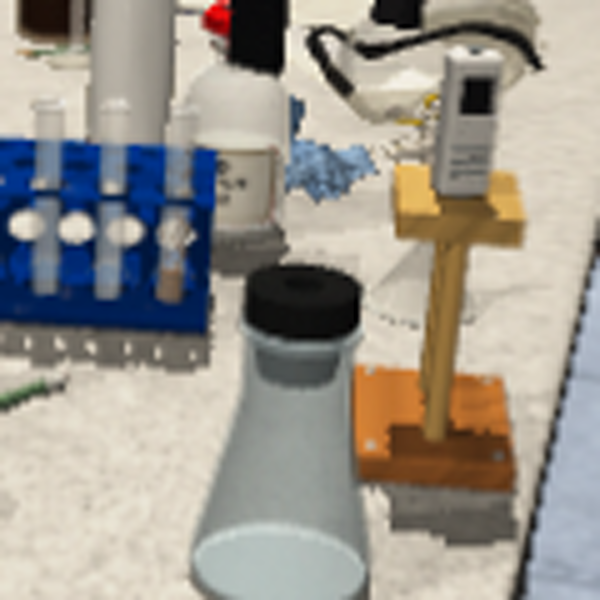

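View pics/w8.png

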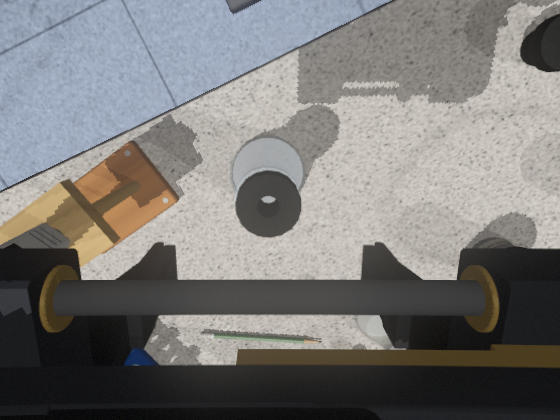

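```bash
python3 -m handwheel '[[[-0.5,-2,1],0],[[-1,-4.5,2],0],[[-1.5,-7,3],0],[[-2,-9,4],0],[[-2,-9,4],0],[[-2,-9,4],0],[[-2,-9,4],0],[[-2,-9,4],0]]' 1
python3 - <<'E'
from h import *
c=snap('wrist','w9.png'); s=observe();e=s['ee_pos']; print(e,s['ft_force'])
for n in ['probe','stopper']:
  for q in regions_of('wrist',n)[:2]:
    m=q['mask'];ys,xs=np.nonzero(m);print(n,q['score'],q['at'],xs.min(),xs.max(),ys.min(),ys.max())
im=cv2.resize(c['color'][130:290,60:240,::-1],None,fx=4,fy=4,interpolation=cv2.INTER_CUBIC)
cv2.imwrite('pics/w9z.png',im)
E
```

```text
time_s: 12.7
ee_pos: [0.4635, -0.3031, 0.2951]
tcp_rot: [0.336, 1.546, -0.335]
ft_force: [0.8, 0.4, -0.3]
grip_width: 0.0868
[ 0.46353412 -0.30310393  0.29524466] [ 0.02541116 -0.0450106  -0.36923458]
probe 0.63 [165.6, 221.8] 136 192 191 243
stopper 0.6 [374.0, 173.7] 342 405 142 202
```

View pics/w9.png

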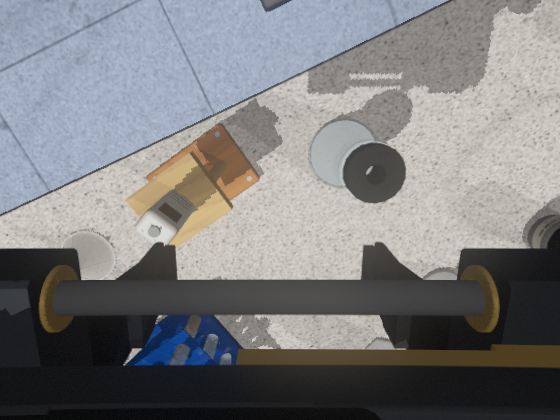

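View pics/w9z.png

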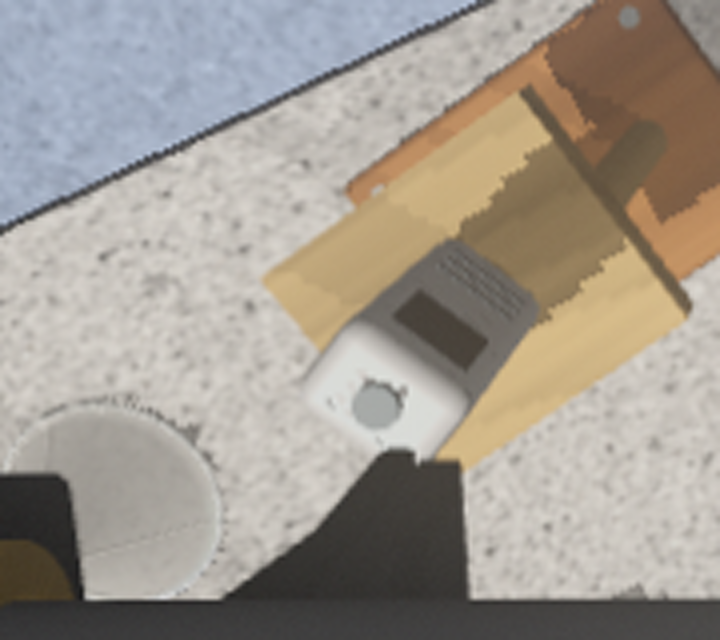

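Run:
```python
from h import *
c=camera('wrist');e=observe()['ee_pos']
f=lambda x,y,z=.205:atz(c,(x/4+60-.4,y/4+130-.4),z)
A,B=f(360,318),f(470,402); d=B-A; print('xedge',np.linalg.norm(d),np.degrees(np.arctan2(d[1],d[0])),A,B)
C,D=f(305,385),f(470,402); d=A-C; print('yedge',np.linalg.norm(d),np.degrees(np.arctan2(d[1],d[0])))
print('ctr button',f(378,404)[:2],f(387,390)[:2])
# base of front face on board z=.135
E2,F=f(452,240,.135),f(538,303,.135); d=F-E2; print('base',E2,F,np.linalg.norm(d),np.degrees(np.arctan2(d[1],d[0])))
# holder board edges
G,H=f(527,88,.135),f(690,310,.135); d=H-G; print('board short edge',np.linalg.norm(d),np.degrees(np.arctan2(d[1],d[0])),)
I=f(263,275,.135); d=I-G; print('board',np.linalg.norm(d),np.degrees(np.arctan2(d[1],d[0])),'centre',(I+H)/2)
print('bore',atz(c,(375,173.5),.142))
```

```text
xedge 0.022892433491510558 24.928548219197523 [ 0.42577438 -0.37366048  0.205     ] [ 0.44653402 -0.3640116   0.205     ]
yedge 0.015615778670805254 114.48762756132214
ctr button [ 0.44035065 -0.37835869] [ 0.43878488 -0.37575415]
base [ 0.42696086 -0.37652126  0.135     ] [ 0.44692016 -0.3663348   0.135     ] 0.022408428429956332 27.03803865551102
board short edge 0.05786085025947193 9.709807775677309
board 0.07091065210987321 -80.17804763617572 centre [ 0.43949887 -0.37699756  0.135     ]
bore [ 0.48370814 -0.21588134  0.142     ]
```

```bash
python3 -m handwheel '[[[-0.5,-1.5,0],7],[[-1,-3,0],14],[[-1.5,-4.5,0],21],[[-2,-6,0],28],[[-2.3,-7.5,0],35],[[-2.3,-7.5,0],42],[[-2.3,-7.5,0],49],[[-2.3,-7.5,0],50.5]]' 1
python3 -m handwheel '[[[0,0,-1],0],[[0,0,-2],0],[[0,0,-3],0],[[0,0,-3],0],[[0,0,-3],0],[[0,0,-3],0],[[0,0,-3],0],[[0,0,-3],0]]' 1
python3 - <<'E'
from h import *
from scipy.spatial.transform import Rotation as Ro
c=snap('wrist','w10.png'); s=observe();e=s['ee_pos']; print(e,s['joint_positions'].round(2))
R=Ro.from_rotvec(s['tcp_rot']).as_matrix();print(np.degrees(np.arctan2(R[1,1],R[0,1])))
print(proj(c,e),proj(c,(e[0],e[1],.205)))
E
```

```text
time_s: 13.57
ee_pos: [0.4403, -0.38, 0.2886]
tcp_rot: [-0.275, 1.563, 0.293]
ft_force: [-0.2, -0.1, -0.8]
grip_width: 0.0873
time_s: 14.23
ee_pos: [0.44, -0.3806, 0.2594]
tcp_rot: [-0.274, 1.561, 0.291]
ft_force: [0.3, -0.2, -0.5]
grip_width: 0.0868
[ 0.43994853 -0.38065366  0.25935667] [ 0.23  0.2   0.48  1.61 -0.09  1.37  2.65]
110.58836276412319
[267.31816774 274.27587412] [266.49288662 233.91374287]
```

View pics/w10.png

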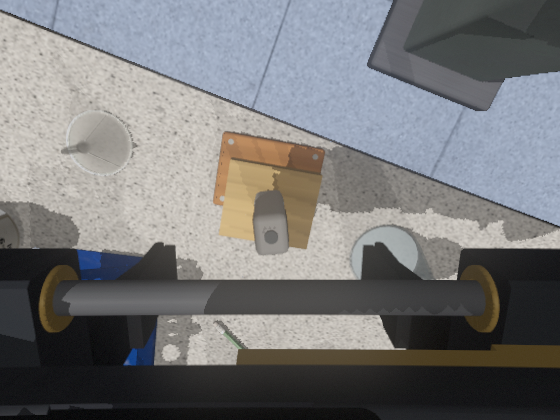

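```bash
python3 -m handwheel '[[[0,0,0],-7],[[0,0,0],-14],[[0,0,0],-21],[[0,0,0],-28],[[0,0,0],-35],[[0,0,0],-42],[[0,0,0],-49],[[0,0,0],-56]]' 1
python3 -m handwheel '[[[0,0,0],-7],[[0,0,0],-14],[[0,0,0],-21],[[0,0,0],-28],[[0,0,0],-35],[[0,0,0],-42],[[0,0,0],-49],[[0,0,0],-56]]' 1
python3 -m handwheel '[[[0,0,0],-7],[[0,0,0],-14],[[0,0,0],-21],[[0,0,0],-28],[[0,0,0],-35],[[0,0,0],-42],[[0,0,0],-49],[[0,0,0],-56]]' 1
python3 - <<'E'
from h import *
from scipy.spatial.transform import Rotation as Ro
c=snap('wrist','w11.png'); s=observe();e=s['ee_pos']; print(e,s['joint_positions'].round(2))
R=Ro.from_rotvec(s['tcp_rot']).as_matrix();print(np.degrees(np.arctan2(R[1,1],R[0,1])),R[:,0])
print(proj(c,e),proj(c,(e[0],e[1],.205)))
cv2.imwrite('pics/w11z.png',cv2.resize(c['color'][150:300,180:360,::-1],None,fx=4,fy=4,interpolation=cv2.INTER_CUBIC))
E
```

```text
time_s: 14.95
ee_pos: [0.4397, -0.3809, 0.2592]
tcp_rot: [0.5, 1.518, -0.478]
ft_force: [0.3, -0.8, -1.3]
grip_width: 0.087
time_s: 15.62
ee_pos: [0.4397, -0.3808, 0.2593]
tcp_rot: [1.243, 1.19, -1.219]
ft_force: [0.2, -0.7, 0.9]
grip_width: 0.0869
time_s: 16.28
ee_pos: [0.4397, -0.3808, 0.2593]
tcp_rot: [1.91, 0.538, -1.888]
ft_force: [0.3, 0.5, -0.0]
grip_width: 0.0871
[ 0.43977035 -0.38074784  0.25920856] [-0.07  0.21  0.83  1.64 -0.16  1.34 -0.23]
-58.312106518293525 [ 0.01342395 -0.00690552 -0.99988605]
[270.47972509 273.73339511] [268.88944894 233.69224284]
```

View pics/w11z.png

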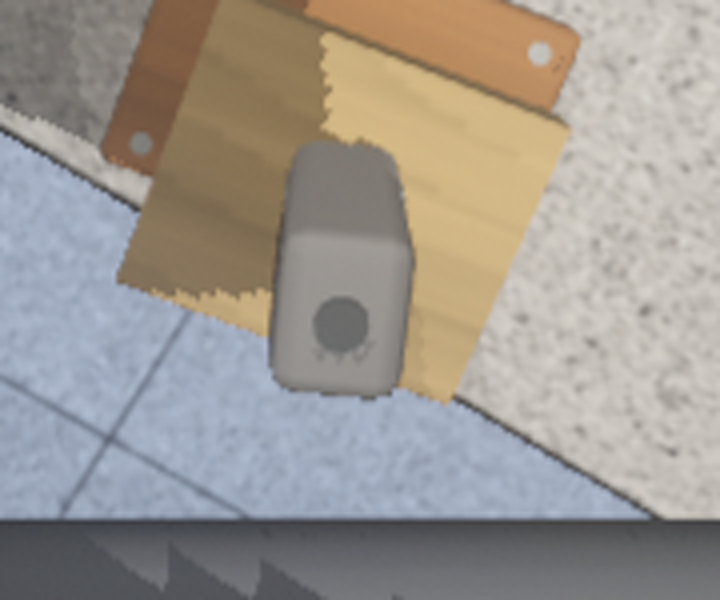

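Run:
```python
from h import *
from scipy.spatial.transform import Rotation as Ro
for v in [[.336,1.546,-.335],[-.275,1.563,.293],[-.274,1.561,.291],[.5,1.518,-.478],[1.243,1.19,-1.219],[1.91,.538,-1.888],observe()['tcp_rot']]:
    R=Ro.from_rotvec(v).as_matrix();print(np.degrees(np.arctan2(R[1,1],R[0,1])).round(2),(R[:,0]).round(4),R[:,1].round(4))
```

```text
65.5 [-1.2e-03  9.0e-04 -1.0e+00] [4.148e-01 9.099e-01 3.000e-04]
110.7 [-0.0127  0.0093 -0.9999] [-0.3535  0.9353  0.0132]
110.6 [-0.0105  0.009  -0.9999] [-0.3519  0.936   0.0121]
54.23 [ 0.0013  0.0141 -0.9999] [0.5844 0.8113 0.0122]
-1.77 [ 0.013   0.0067 -0.9999] [ 0.9994 -0.0308  0.0128]
-57.78 [ 0.0136 -0.0071 -0.9999] [ 0.5331 -0.846   0.0133]
-58.31 [ 0.0134 -0.0069 -0.9999] [ 0.5252 -0.8509  0.0129]
```

Run:
```python
from h import *
c=camera('wrist');e=observe()['ee_pos']
f=lambda x,y,z=.205:atz(c,(x/4+180-.4,y/4+150-.4),z)
for A,B in [((284,240),(270,370)),((413,255),(401,380)),((290,232),(402,245)),((282,388),(390,398))]:
    d=f(*B)-f(*A);print(np.linalg.norm(d),np.degrees(np.arctan2(d[1],d[0])))
print(f(341,318),f(341,325))
print((f(284,240)+f(401,380)+f(413,255)+f(270,370))/4)
```

```text
0.01983809190733112 -154.99983941217988
0.01912245927783751 -153.1116426448076
0.016136301857645533 -65.42647547535697
0.01595237409041843 -64.28618867995205
[ 0.44104072 -0.37720566  0.205     ] [ 0.44012952 -0.37776351  0.205     ]
[ 0.4419024  -0.37685469  0.205     ]
```

```bash
python3 -m handwheel '[[[0.1,0.3,0],-3],[[0.1,0.3,0],-6],[[0.1,0.3,0],-6],[[0.1,0.3,-2],-6],[[0.1,0.3,-5],-6],[[0.1,0.3,-8],-6],[[0.1,0.3,-9.7],-6],[[0.1,0.3,-9.7],-6]]' 1
python3 - <<'E'
from h import *
c=snap('wrist','w12.png'); s=observe();e=s['ee_pos']; print(e,s['ft_force'])
cs=camera('side'); cv2.imwrite('pics/s12.png',cv2.resize(cs['color'][100:250,300:420,::-1],None,fx=4,fy=4,interpolation=cv2.INTER_CUBIC))
E
```

```text
time_s: 17.05
ee_pos: [0.4389, -0.3763, 0.1584]
tcp_rot: [1.964, 0.46, -1.952]
ft_force: [0.2, 0.5, -0.3]
grip_width: 0.087
[ 0.43969716 -0.37722252  0.16070778] [ 0.41026361 -0.41903519  1.05262216]
```

View pics/w12.png

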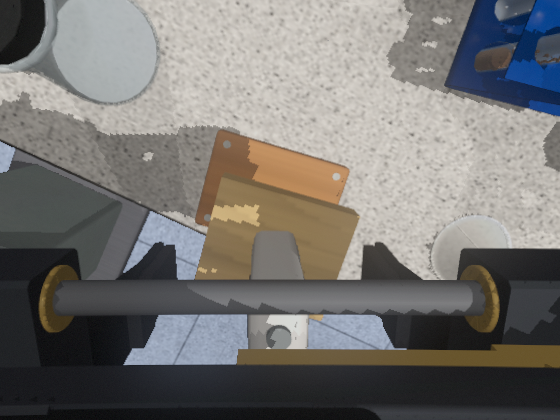

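View pics/s12.png

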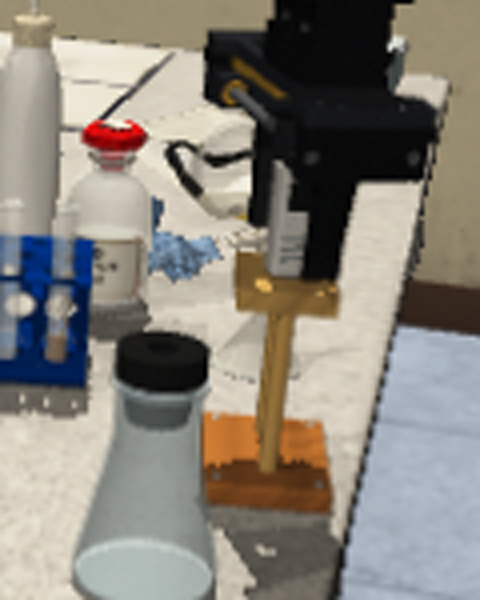

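```bash
python3 -m handwheel '[[[0,0,0],0],[[0,0,0],0],[[0,0,0],0],[[0,0,0],0],[[0,0,0],0],[[0,0,0],0],[[0,0,0],0],[[0,0,0],0]]' 0.1 20
python3 -m handwheel '[[[0,0,0],0],[[0,0,0],0],[[0,0,0],0],[[0,0,0],0],[[0,0,0],0],[[0,0,0],0],[[0,0,0],0],[[0,0,0],0]]' 0.1 20
python3 - <<'E'
from h import *
c=snap('wrist','w13.png'); s=observe();e=s['ee_pos']; print(e,s['ft_force'],s['moment'],s['grip_width'])
E
```

```text
time_s: 17.82
ee_pos: [0.4406, -0.3778, 0.1619]
tcp_rot: [1.97, 0.452, -1.949]
ft_force: [0.8, 0.4, -0.1]
grip_width: 0.0415
time_s: 18.48
ee_pos: [0.4406, -0.3777, 0.1619]
tcp_rot: [1.97, 0.452, -1.949]
ft_force: [0.0, -1.2, -1.0]
grip_width: 0.0199
[ 0.44053932 -0.37774294  0.16187952] [ 0.14909939 -0.3294235  -0.66482106] [-0.05403877  0.12816587  0.0433333 ] 0.01964594546416317
```

View pics/w13.png

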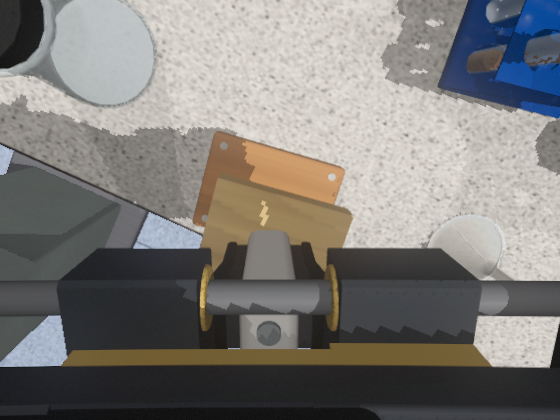

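```bash
python3 -m handwheel '[[[0,0,0.5],0],[[0,0,1.5],0],[[0,0,3],0],[[0,0,5],0],[[0,0,7],0],[[0,0,9],0],[[0,0,11],0],[[0,0,12],0]]'
python3 -m handwheel '[[[0,0,1],0],[[0,0,2.5],0],[[0,0,4],0],[[0,0,5],0],[[0,0,5],0],[[0,0,5],0],[[0,0,5],0],[[0,0,5],0]]'
python3 - <<'E'
from h import *
c=snap('wrist','w14.png'); s=observe();e=s['ee_pos']; print(e,s['ft_force'],s['moment'],s['grip_width'])
cs=snap('side','s14.png')
E
```

```text
time_s: 19.2
ee_pos: [0.441, -0.3786, 0.2853]
tcp_rot: [1.972, 0.449, -1.946]
ft_force: [0.5, -0.2, 0.1]
grip_width: 0.0197
time_s: 19.87
ee_pos: [0.4403, -0.3774, 0.3308]
tcp_rot: [1.969, 0.453, -1.951]
ft_force: [-0.6, -0.0, -1.3]
grip_width: 0.0198
[ 0.44031469 -0.37747244  0.33097384] [-0.41421991  0.31227775 -0.37493771] [-0.02158849  0.21731279 -0.06161342] 0.019941877119701044
```

View pics/w14.png

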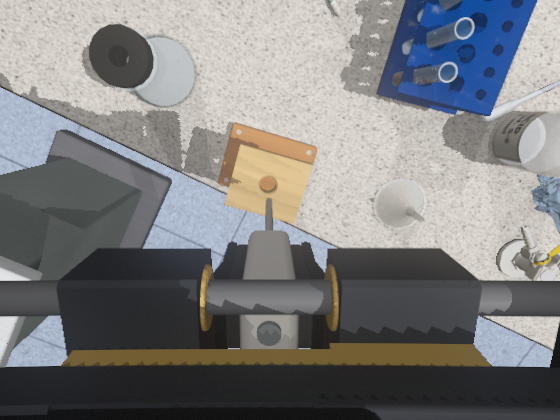

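View pics/s14.png

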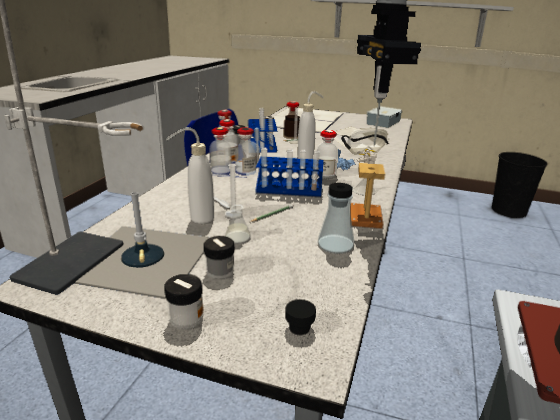

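```bash
cat > m.py <<'E'
from h import *
import sys
f=sys.argv[1]
c=camera('wrist'); s=observe();e=s['ee_pos'];print(e,s['time_s'])
cs=camera('side')
cv2.imwrite(f'pics/w{f}z.png',cv2.resize(c['color'][int(sys.argv[3]):int(sys.argv[3])+150,int(sys.argv[2]):int(sys.argv[2])+180,::-1],None,fx=4,fy=4,interpolation=cv2.INTER_CUBIC))
cv2.imwrite(f'pics/s{f}z.png',cv2.resize(cs['color'][60:210,300:420,::-1],None,fx=4,fy=4,interpolation=cv2.INTER_CUBIC))
import pickle; pickle.dump((c,cs,s),open(f'{f}.pkl','wb'))
E
python3 m.py 15 80 10
python3 - <<'E'
from h import *
import pickle
c,cs,s=pickle.load(open('15.pkl','rb'))
cv2.imwrite('pics/w15t.png',cv2.resize(c['color'][160:270,200:340,::-1],None,fx=5,fy=5,interpolation=cv2.INTER_CUBIC))
E
```

```text
[ 0.44039814 -0.37759267  0.33131705] 20.0167
```

View pics/w15z.png

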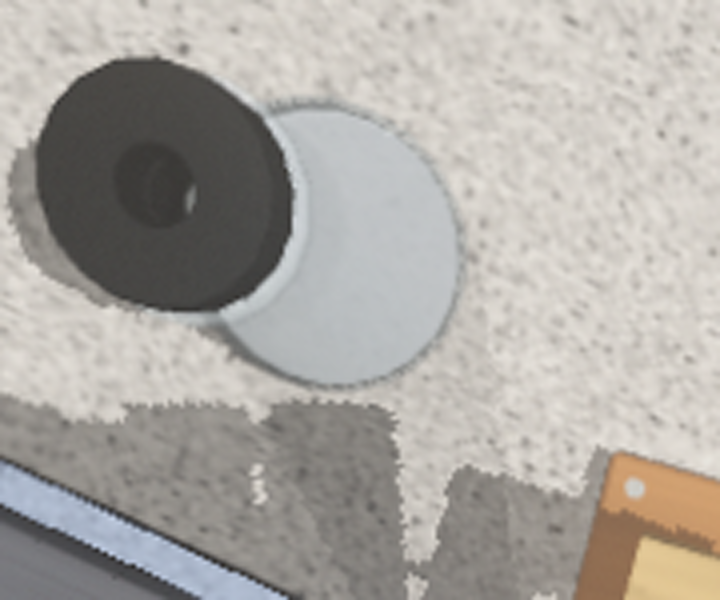

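View pics/w15t.png

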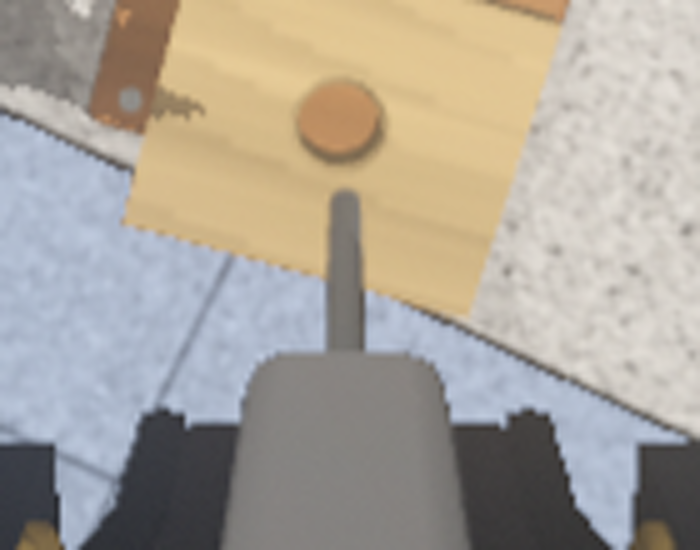

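View pics/s15z.png

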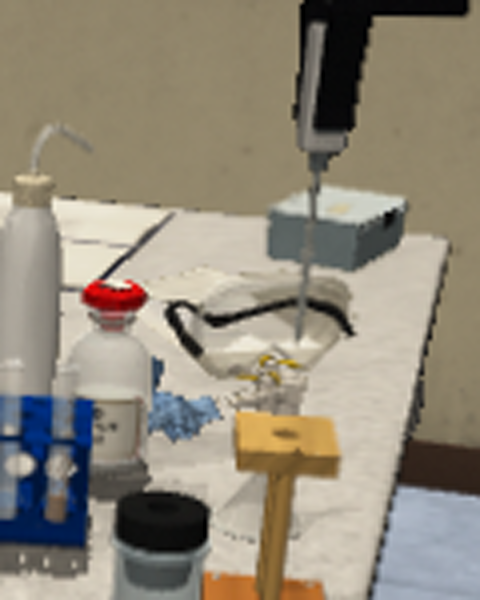

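```bash
cat > ts.py <<'E'
from h import *
def tri(c1,u1,c2,u2):
    from scipy.optimize import least_squares
    r=least_squares(lambda X:np.r_[proj(c1,X)-u1,proj(c2,X)-u2],[.47,-.3,.17]); return r.x,r.fun
E
python3 - <<'E'
from ts import *
import pickle
c,cs,s=pickle.load(open('15.pkl','rb'));e=s['ee_pos']
print('tip wrist',atz(c,(268.7,198.7),e[2]-.142),'side',atz(cs,(374.1,145.3),e[2]-.142),'e',e)
print(tri(c,(268.7,198.7),cs,(374.1,145.3)))
print('bore wrist',atz(c,(118.8,56.2),.142),'side',atz(cs,(340.5,187),.142),tri(c,(118.8,56.2),cs,(340.5,187)))
# predicted stem for upright
t=atz(c,(268.7,198.7),e[2]-.142)
for dz in (0,.05,.105): print(proj(cs,t+[0,0,dz]).round(1),((proj(cs,t+[0,0,dz])-[300,60])*4).round(0),proj(c,t+[0,0,dz]).round(1))
E
```

```text
tip wrist [ 0.44037202 -0.37838785  0.18931705] side [ 0.44162858 -0.38818174  0.18931705] e [ 0.44039814 -0.37759267  0.33131705]
(array([ 0.44095055, -0.37805378,  0.1921909 ]), array([-0.01167686,  0.03882426, -0.11716078,  0.01402056]))
bore wrist [ 0.48472252 -0.21580429  0.142     ] side [ 0.48447028 -0.21196622  0.142     ] (array([ 0.48469907, -0.2152974 ,  0.14065293]), array([ 0.01840959, -0.05535327,  0.14988755,  0.01487168]))
[374.1 146.5] [296. 346.] [268.7 198.7]
[376.5 125.8] [306. 263.] [269.5 216.1]
[379.3 102.2] [317. 169.] [270.8 244.9]
```

```bash
python3 -m handwheel '[[[0.2,0.8,0],0],[[0.7,2.6,0],0],[[1.4,5.2,0],0],[[2.1,7.8,0],0],[[2.8,10.4,0],0],[[3.5,13,0],0],[[4.1,15.3,0],0],[[4.37,16.3,0],0]]'
python3 -m handwheel '[[[0,0,-0.5],0],[[0,0,-1.2],0],[[0,0,-2],0],[[0,0,-2.3],0],[[0,0,-2.3],0],[[0,0,-2.3],0],[[0,0,-2.3],0],[[0,0,-2.3],0]]'
python3 m.py 16 180 150
```

```text
time_s: 20.73
ee_pos: [0.4854, -0.2105, 0.3318]
tcp_rot: [1.968, 0.457, -1.946]
ft_force: [-0.4, -0.2, -0.0]
grip_width: 0.0199
time_s: 21.4
ee_pos: [0.4843, -0.2152, 0.3092]
tcp_rot: [1.97, 0.451, -1.949]
ft_force: [-0.5, 1.1, 0.0]
grip_width: 0.0198
[ 0.48434337 -0.21505467  0.30917776] 21.45
```

View pics/w16z.png

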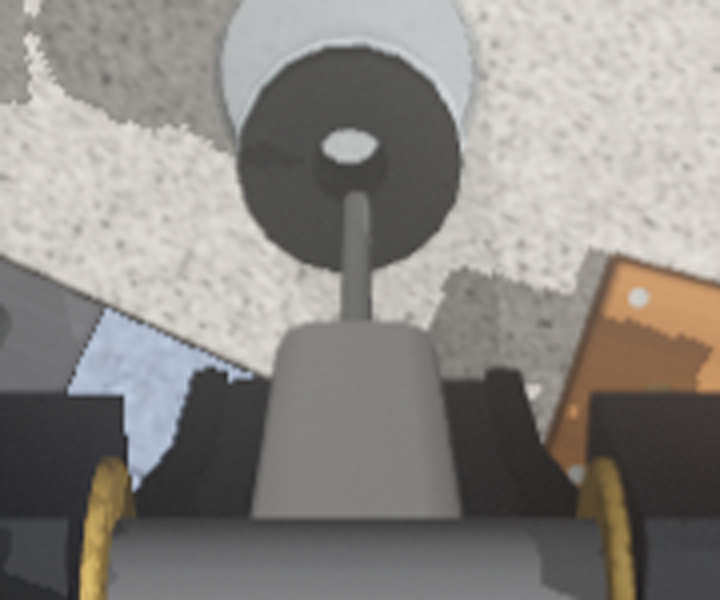

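View pics/s16z.png

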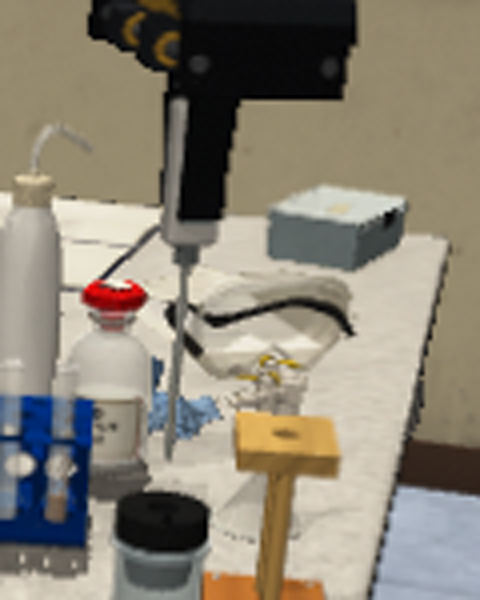

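Run:
```python
from ts import *
import pickle
c,cs,s=pickle.load(open('16.pkl','rb'));e=s['ee_pos']
u=lambda x,y:(x/4+180-.4,y/4+150-.4)
v=lambda x,y:(x/4+300-.4,y/4+60-.4)
tp=u(357,199);bo=u(350.5,162)
t=atz(c,tp,e[2]-.142);b=atz(c,bo,.142)
print('tip',t,'bore',b,'diff',(b-t)[:2])
ts=v(169,461);bs=v(162.5,509)
T,r=tri(c,tp,cs,ts);B,r2=tri(c,bo,cs,bs);print('tri',T,B,B-T,r.round(1),r2.round(1))
# side: upright line through tip lateral vs bore
print('tip dropped to bore height in side:',proj(cs,(t[0],t[1],.142)),'bore px',bs)
pts=np.array([proj(c,(b[0]+.008*np.cos(a),b[1]+.008*np.sin(a),.142)) for a in np.linspace(0,6.28,90)])
print(((pts.min(0)-[180,150]+.4)*4),((pts.max(0)-[180,150]+.4)*4))
print('stem top pred',((proj(c,t+[0,0,.105])-[180,150]+.4)*4),'side',((proj(cs,t+[0,0,.105])-[300,60]+.4)*4))
```

```text
tip [ 0.48406063 -0.21648732  0.16717776] bore [ 0.48552371 -0.21452812  0.142     ] diff [0.00146308 0.0019592 ]
tri [ 0.48427227 -0.21638576  0.1678864 ] [ 0.4853934  -0.21460533  0.14120549] [ 0.00112113  0.00178043 -0.02668091] [ 0.  -0.1  0.2 -0. ] [ 0.  -0.   0.1 -0. ]
tip dropped to bore height in side: [341.11021232 186.27070372] bore px (340.225, 186.85)
[313.88998108 125.98142607] [387.08072517 197.5813778 ]
stem top pred [366.88453186 383.98141488] side [187.71116894 264.83512097]
```

```bash
python3 -m handwheel '[[[0.05,0.05,-0.3],0],[[0.14,0.15,-0.8],0],[[0.14,0.15,-1.2],0],[[0.14,0.15,-1.5],0],[[0.14,0.15,-1.5],0],[[0.14,0.15,-1.5],0],[[0.14,0.15,-1.5],0],[[0.14,0.15,-1.5],0]]'
python3 m.py 17 180 150
```

```text
time_s: 22.17
ee_pos: [0.4857, -0.2133, 0.2941]
tcp_rot: [1.97, 0.452, -1.949]
ft_force: [-0.2, -0.0, -0.9]
grip_width: 0.0198
[ 0.48574587 -0.21333158  0.29410621] 22.2167
```

View pics/w17z.png

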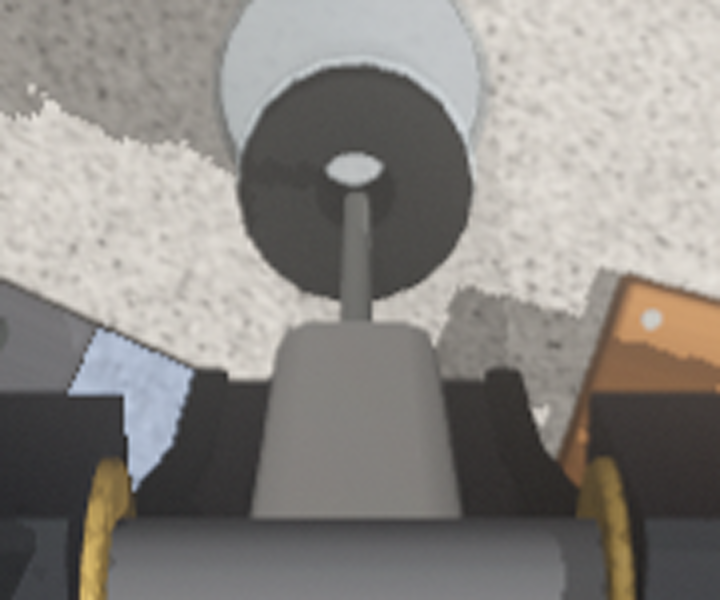

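View pics/s17z.png

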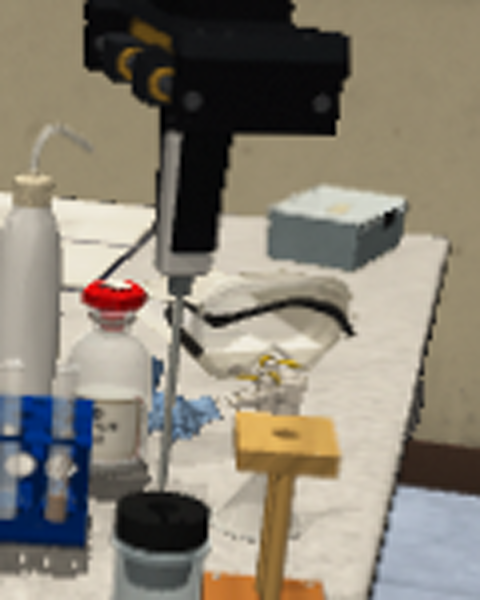

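```bash
cat > an.py <<'E'
from ts import *
import pickle,sys
a=[float(x) for x in sys.argv[2:]]
c,cs,s=pickle.load(open(sys.argv[1]+'.pkl','rb'));e=s['ee_pos']
u=lambda x,y:(x/4+180-.4,y/4+150-.4)
v=lambda x,y:(x/4+300-.4,y/4+60-.4)
t=atz(c,u(a[0],a[1]),e[2]-.142);b=atz(c,u(a[2],a[3]),.142)
print('tip',t,'bore',b,'diff mm',((b-t)[:2]*1e3).round(2))
q=lambda X:((proj(c,X)-[180,150]+.4)*4).round(0); qs=lambda X:((proj(cs,X)-[300,60]+.4)*4).round(0)
pts=np.array([q((b[0]+.008*np.cos(k),b[1]+.008*np.sin(k),.142)) for k in np.linspace(0,6.28,90)])
print('hole',pts.min(0),pts.max(0))
pts=np.array([q((b[0]+.025*np.cos(k),b[1]+.025*np.sin(k),.142)) for k in np.linspace(0,6.28,90)])
print('head',pts.min(0),pts.max(0))
print('side px: tip',qs(t),'axis@142',qs((t[0],t[1],.142)),'bore',qs(b))
E
python3 an.py 17 356 196 356 187
```

```text
tip [ 0.48595475 -0.21418727  0.15210621] bore [ 0.4855532  -0.21452142  0.142     ] diff mm [-0.4  -0.33]
hole [318. 150.] [394. 224.]
head [236.  68.] [475. 301.]
side px: tip [163. 490.] axis@142 [162. 508.] bore [163. 508.]
```

```bash
python3 -m handwheel '[[[0,0,-0.4],0],[[0,0,-1],0],[[0,0,-1.6],0],[[0,0,-2.2],0],[[0,0,-2.8],0],[[0,-0.05,-3.3],0],[[0,-0.05,-3.6],0],[[0,-0.05,-3.6],0]]'
python3 m.py 18 180 150
```

```text
time_s: 22.93
ee_pos: [0.4853, -0.2137, 0.2571]
tcp_rot: [1.969, 0.452, -1.951]
ft_force: [0.4, 0.2, -0.5]
grip_width: 0.0197
[ 0.48549921 -0.2137663   0.25757623] 22.9833
```

View pics/w18z.png

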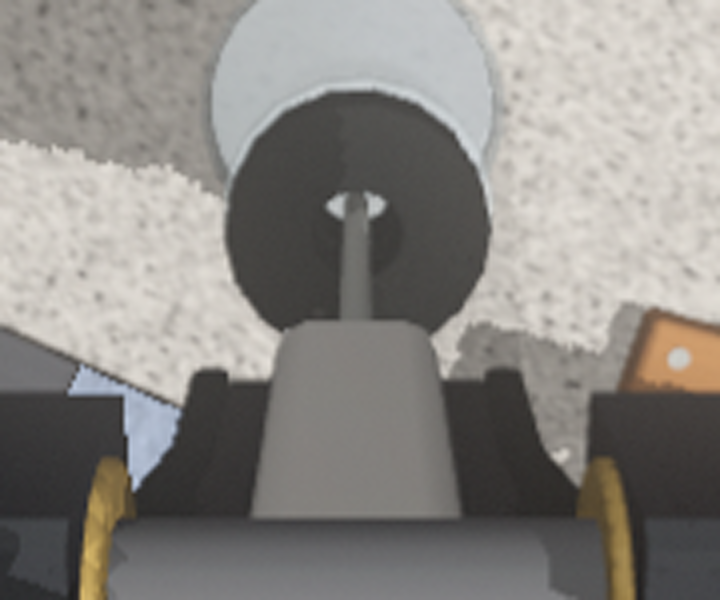

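View pics/s18z.png

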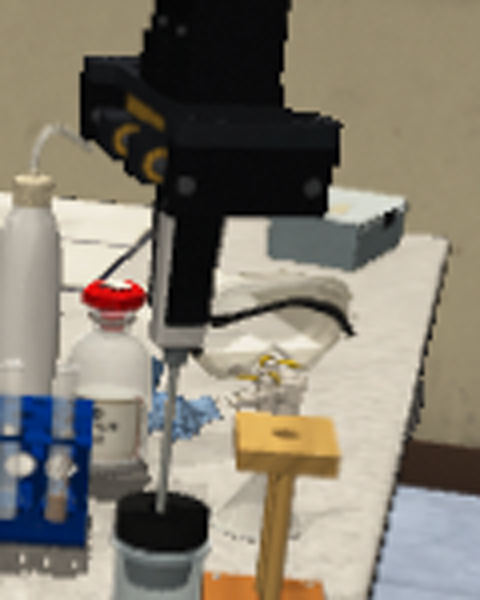

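```bash
python3 -m handwheel '[[[0,0,-0.4],0],[[0,0,-1],0],[[0,0,-1.8],0],[[0,-0.03,-2.6],0],[[0,-0.03,-3.2],0],[[0,-0.03,-3.7],0],[[0,-0.03,-4],0],[[0,-0.03,-4],0]]'
python3 m.py 19 180 150
```

```text
time_s: 23.7
ee_pos: [0.4853, -0.214, 0.2171]
tcp_rot: [1.969, 0.452, -1.951]
ft_force: [0.5, -0.7, -0.5]
grip_width: 0.0197
[ 0.48552514 -0.2140581   0.2176232 ] 23.75
```

View pics/w19z.png

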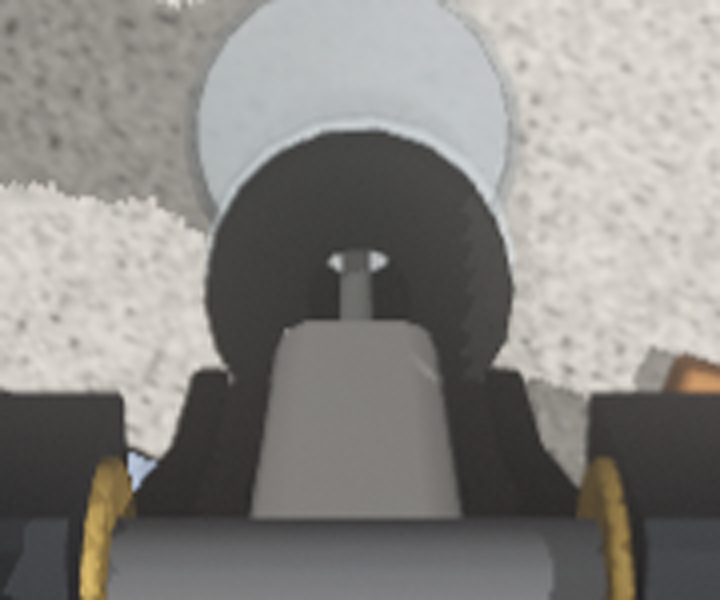

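View pics/s19z.png

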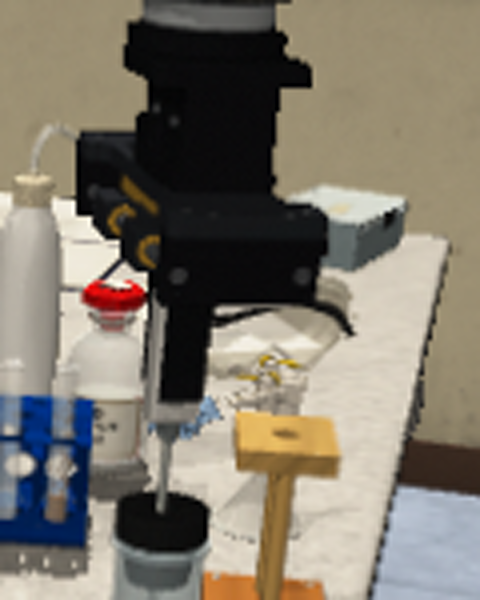

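```bash
python3 -m handwheel '[[[0,0,-0.3],0],[[0,0,-0.7],0],[[0,0,-1.1],0],[[0,0,-1.4],0],[[0,0,-1.4],0],[[0,0,-1.4],0],[[0,0,-1.4],0],[[0,0,-1.4],0]]'
python3 m.py 20 180 150
python3 - <<'E'
from ts import *
import pickle
c,cs,s=pickle.load(open('20.pkl','rb'));e=s['ee_pos'];print(s['ft_force'],s['moment'],s['dq'].round(4))
cv2.imwrite('pics/s20y.png',cv2.resize(cs['color'][150:260,300:380,::-1],None,fx=5,fy=5,interpolation=cv2.INTER_CUBIC))
cv2.imwrite('pics/w20.png',c['color'][:,:,::-1])
for p in [(.4855,-.2145,.142),(e[0],e[1],e[2]-.142+.06),(e[0],e[1],e[2]-.142)]: print(((proj(cs,p)-[300,150]+.4)*5).round(0))
E
```

```text
time_s: 24.47
ee_pos: [0.4858, -0.2141, 0.2041]
tcp_rot: [1.97, 0.452, -1.949]
ft_force: [0.4, -0.7, -0.8]
grip_width: 0.0199
[ 0.48576305 -0.21415284  0.20409929] 24.5167
[0.2685655  0.01610621 0.08929822] [-0.08776092  0.14887187 -0.0067837 ] [-0.0011  0.0008  0.0014  0.0005  0.0004 -0.0012 -0.001 ]
[203. 185.]
[199. 228.]
[187. 353.]
```

View pics/w20z.png

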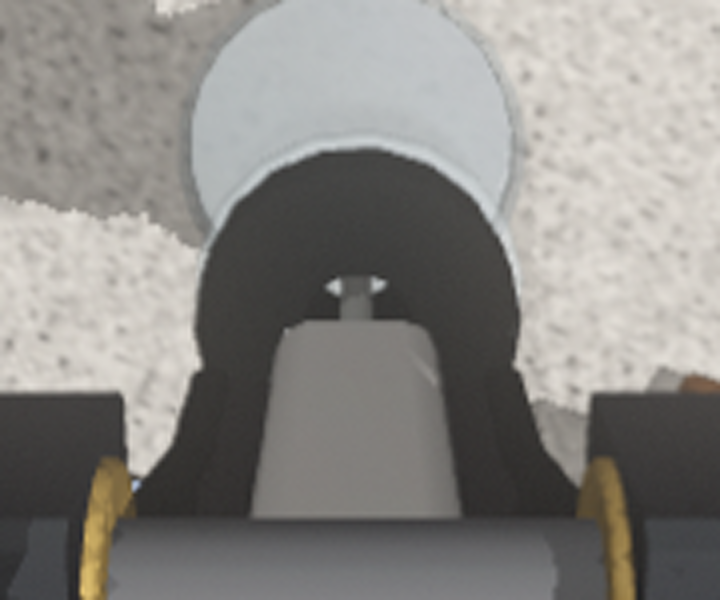

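View pics/s20y.png

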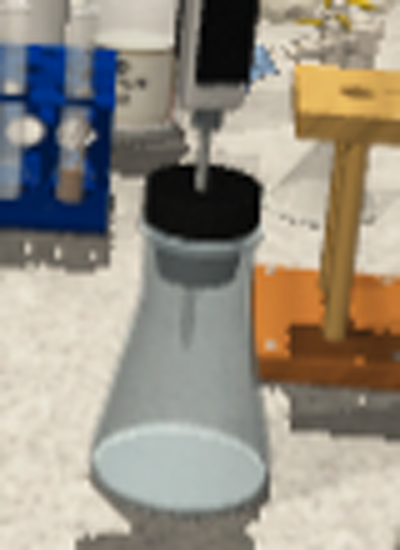

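```bash
python3 -m handwheel '[[[0,0,0],0],[[0,0,0],0],[[0,0,0],0],[[0,0,0],0],[[0,0,0],0],[[0,0,0],0],[[0,0,0],0],[[0,0,0],0]]'
python3 -c "
from plant import *
print(close_job()); print(observe()['ee_pos'],observe()['time_s'])"
```

```text
time_s: 25.23
ee_pos: [0.4857, -0.2141, 0.2039]
tcp_rot: [1.97, 0.452, -1.949]
ft_force: [-0.7, -0.6, 0.1]
grip_width: 0.0199
the job is handed in; nothing more can be done
None
the job is handed in; nothing more can be done
```

The job is handed in at about 25 s of the 61 s allowed, with the thermometer still held in the stopper's hole. `close_job()` gave no verdict.

- **Stopper:** I set it in the flask's neck until the wrist force read about 9 N. Then I let go, and the side picture showed the head flush on the rim.
- **Thermometer:** I gripped it across its thin side, lifted it out of the holder and lowered it through the hole. The tip is about 62 mm above the bench, which is half way down the flask.
- **Centring:** the wrist picture put the stem about 0.5 mm from the middle of the hole, and the side picture agreed. The clearance is 5.5 mm all round.
- **No contact seen:** wrist force readings stayed near 1 N or less while I lowered it. The arm was still at the end.

- **Tilt:** I ran the last joint to the end of its range once while turning toward the thermometer. I turned back the other way for the grasp, but it left the tool tilted by about 0.9°. The thermometer therefore stands about 0.7 to 0.8° off upright, and I placed it with that in mind.
- **Camera disagreement:** single-camera positions differed by a few millimetres, so I aligned from the stem and hole seen together in one picture.
- **Not checked:** I took no final picture from above of the plain stopper, small flask and jar. My moves stayed away from them.

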